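Wind a button press shut with its crank

ROBOT

A 6-joint arm with a two-finger parallel gripper is mounted at the origin on a cart in front of the work surface, level with it; the furniture and walls round the work are solid. World frame = base frame: x ahead of the robot, y to its left, z up, the work surface at z = 0. Lengths are in m, angles in rad, forces in N, time in s.
With the tool pointing down it reaches from about 0.35 to 0.85 m from the base axis. Payload 8.1 kg.
Tool frame: the origin (TCP) lies midway between the tips of the shut fingers; the grasp point (between the pads) lies 19 mm behind it; y points along the fingers, x is the direction in which the jaws open and shut, and the axes are right-handed (so a half turn about y gives the same grasp; the last joint's range is limited). The gripper opens to 93 mm and grips with 3 to 60 N. Pads are 15 mm wide; open, the fingers measure 128 mm over their backs; the gripper's body (75 mm by 188 mm) begins 65 mm behind the grasp point.
Start: joints at [1.057, 0.13, 1.488, -0, 1.523, -0.085], TCP at [0.249, 0.546, 0.219] pointing down, gripper open.
Joint ranges: [-2.96, 2.96], [-0.89, 2.26], [0.02, 2.5], [-1.34, 4.48], [0, 2.73], [-2.66, 2.66]. Speed limits (rad/s): [2.39, 2.39, 2.79, 3.14, 3.14, 3.14].

INTERFACE

Orientations are given as [roll, pitch, yaw] about the fixed x, y, z axes, in that order (R = Rz(yaw) Ry(pitch) Rx(roll)).
In Python, from plant import read_state, read_camera, get_calibration, finish_job gives the robot as it stands. The module is installed in compiled form; this text tells all that it offers.
- The arm moves only by the shell command python3 -m handwheel 'ROWS' [FORCE]. ROWS is a JSON object of lists of equal length, an entry for each row: "fingers": the finger opening in m, from 0 to 0.093; "xyz": the shift along the world's x, y, z in m, a list of three; "twist": the turn about the world's z in rad. In form: {"fingers": [fingers, ...], "xyz": [[dx, dy, dz], ...], "twist": [twist, ...]}. A call has 1 to 8 rows; each row is the pose to reach, as a shift and turn from the pose commanded when the call began; what a row does not reach only later rows make up. A row lasts 1/10 s, in which the tool goes at most 50 mm and 8.59 degrees, less where a joint would pass 70% of its speed; a pose out of reach is approached as far as the arm can. A call with a gripper value outside its range is refused whole. The fingers move at their own pace and stop on an object; FORCE is the grip in N (left out, the last holds). Time passes only in rows, so rows that repeat a pose let the fingers close. It gives the time, the measured TCP pose, the force and the opening at its end, in the units of the state.
- read_state(): the state, without advancing time (a new reading comes with each control period).
- read_camera(name): name is "scene" or "top" or "wrist"; returns the picture (480x640x3 uint8, red, green, blue); there is no depth.
- get_calibration(name): a dict with "mtx" (3x3 intrinsics, pixels), "k1" (the pictures are not rectified: a ray, as slopes to the right and down, at radius r is drawn at 1 + k1 r^2 times it, then the intrinsics apply), "R" (3x3) and "t" (3): a world point X has camera coordinates R X + t; the wrist camera has in their place "hand_eye" (4x4, takes a point from camera to tool coordinates, whose origin is the TCP and whose axes are the tool frame's). Camera axes: x right, y down, z forward; pixel columns grow to the right and rows downward; lengths in m; the calibration is good to about 2 mm. A picture is of the moment at which its call begins: read the wrist's pose just before it. get_calibration takes no time and is no camera call.
- finish_job(): hands the job in, once; it reports no verdict.
The state is a dict: "t": time; "joint_pos": joint angles; "qd": joint speeds; "tau": joint torques, N m; "eef_pos": TCP position; "tcp_rot": TCP orientation; "force": force on the tool from outside, world axes, zero at the start; "moment": the same for the moment, N m; "width": opening from 0.0 (shut) to 1.0 (fully open).
Only numpy, scipy, OpenCV 4.12 (cv2) and the standard library are available. Lean on these libraries where they do the work, as an engineer would, in place of code of your own. Each camera call takes 0.05 s, during which the arm holds its last target.

TASK

The button press on the counter has a blank waiting in its die, but its crank is off. Fit the crank fully home onto the square shaft on top of the press without ramming it, and wind it clockwise (seen from above), round and round, until you feel the ram come down firm on the blank; from there give it no more than about another quarter turn, or the blank is crushed. Leave the crank on the shaft, let go, and leave everything else on the counter where it is.

Things in the scene. Friction and masses are not known exactly. Their poses are not given: they have to be found in the camera images.
- press: grey button press, fixed to the counter. Origin on the counter straight under the vertical shaft; z up, +x from the shaft to the column at its back. In mm: base x -55..95, y -60..60; the head's flat top is at z = 165 and only the shaft stands above it, so the crank turns clear all round. Clockwise from above lowers the ram 10 mm a turn; the press stays put when let go.
- shaft_foot (a point): foot of the square steel shaft, on its axis, on top of the 38 mm collar of the press head, 169 mm above the counter; axes as the press (it does not turn with the shaft). The shaft is 14 mm square for 12 mm above this point, then tapers to 8 mm square at its tip, 18 mm up; how its square is turned is not measured. It turns stiffly: 0.5 N m, 6.7 N at the knob while moving.
- crank: loose steel crank, about 0.3 kg, standing on its socket hub. Origin: centre of the hub's underside; z up, +x along the arm to the knob. In mm: hub 32x32, z 0..20; arm 22 wide, z 20..28, x -33..87; balance weight 28 across, z 20..32, at x = -30. The hub has a 16 mm square hole open below, 20 deep, sides along x and y. Fully home, its origin lies on shaft_foot.
- crank_grip (a point): middle of the black square grip block on the crank's hub axis (26x26 mm, z 28..58 of the crank; this point at z = 43). Four quarter-turn positions fit the shaft, each with about 8 degrees of play either way if well centred. Until the hub has slipped on (underside less than 11 mm above shaft_foot), push down with less than 25 N.
- crank_knob (a point): point on the axis of the crank's red knob (round, 22 mm across, z 34..76 of the crank), at x = 75, y = 0, z = 55 mm of the crank; the knob spins freely on its pin, so a hand that holds it need not turn.
- ram: steel ram; origin at the centre of its lower face (34 mm across), about 97 mm above the counter at the start. It meets the blank after 18 to 28 mm more (about 2 to 3 turns; blanks differ in height, not measured). From there each quarter turn adds evenly about 210 N at the ram, or 4.5 N at the knob. Below 30 N it is not firm; above 300 N (about 125 degrees on) the blank is crushed.
- button_box: white and blue cardboard button box, 55x85x30, behind on the right (mm); a bystander to leave alone
- pin_tin: round red pin tin, 69 across, 26 high, on the left (mm); a bystander to leave alone
- thread_navy: navy thread spool, 28 across, 48 high, standing (mm); a bystander to leave alone
- thread_white: white thread spool, 28 across, 48 high, standing (mm); a bystander to leave alone
- thread_red: red thread spool, 28 across, 48 high, standing (mm); a bystander to leave alone
There are look-alikes about, which are no part of the job. Leave any pink or purple look-alike of the crank alone.

How it is judged:
On the way, in this order (a step that is already met when the one before it is completed fails the run):
1. the crank sits fully home on the square shaft (horizontal distance between crank and shaft_foot below 0.004 m and z of crank in the frame of shaft_foot between -0.004 and 0.008 m and angle between crank's own z axis and vertical below 0.15 rad), for 0.2 s.
2. wound at least one and a half full circles with the crank on the shaft (all of step 1 and distance of ram from where it was at the start of the episode above 0.015 m), for 0.1 s.
At the end, for the whole second after the job is handed in: The ram presses the blank with 30 to 300 N and is at rest; the crank is at rest on the shaft (its origin within 4 mm of the shaft's axis, underside at most 8 mm above the shaft's foot, tilted less than 0.15 rad) (all of step 1 and contact force between ram and anything else between 30 and 300 N and linear speed of ram below 0.003 m/s and angular speed of crank below 0.2 rad/s); the robot touches nothing.
It fails at once if the blank is crushed: more than 300 N at the ram (contact force between ram and anything else above 300 N).
It fails at once if the crank is rammed or wrenched on the tapered tip (over 60 N of contact, as from 25 N straight down) before it has slipped on (z of crank in the frame of shaft_foot above 0.011 m and horizontal distance between crank and shaft_foot below 0.02 m and contact force between crank and press above 60 N).
It fails at once if the ram is wound down while the crank is not on the shaft (distance of ram from where it was at the start of the episode above 0.006 m and z of crank in the frame of shaft_foot above 0.011 m).
It fails at once if another thing on the counter is pushed more than 30 mm (distance of any of button_box, pin_tin, thread_navy, thread_white, thread_red from where it was at the start of the episode above 0.03 m).
It also fails if it takes over 72 s, if anything falls off the work surface, if the arm or the gripper's body presses on something with over 40 N, if the wrist force passes 120 N, or if a joint passes its speed limit or range.

## Working session

There is one attempt and no reset: what is moved stays moved. The work goes in short steps, Python scripts to look and compute and a shell command to move; the robot and the scene stay as the last step left them, time stands still between calls to the robot, and variables do not carry over. Pictures are saved under pics/ and viewed, and the job is handed in when it is done.

```bash
mkdir -p pics; python3 - <<'E'
from plant import *
import cv2,numpy as np
np.set_printoptions(precision=4,suppress=True)
s=read_state();print(s)
for n in("scene","top","wrist"):
    im=read_camera(n);cv2.imwrite(f"pics/{n}0.png",im[:,:,::-1])
    print(n,get_calibration(n))
E
```

```text
{'t': 0.0, 'joint_pos': array([ 1.0566,  0.1312,  1.4893, -0.    ,  1.523 , -0.0854]), 'qd': array([-0.0006, -0.0002, -0.0001,  0.    ,  0.0008, -0.0025]), 'tau': array([ -0.0001, -55.9837, -49.1768,   0.0768,   0.0348,  -0.0002]), 'eef_pos': array([0.2492, 0.5452, 0.2176]), 'tcp_rot': array([-1.5707,  0.0018,  1.142 ]), 'force': array([0.1325, 0.986 , 0.2978]), 'moment': array([-0.0044,  0.0449,  0.0081]), 'width': 0.9982716608147073}
scene {'mtx': array([[598.6067,   0.    , 316.485 ],
       [  0.    , 598.6067, 236.5998],
       [  0.    ,   0.    ,   1.    ]]), 'k1': -0.07779445572439027, 'R': array([[ 0.665 , -0.7467,  0.0166],
       [-0.5269, -0.4847, -0.6981],
       [ 0.5293,  0.4555, -0.7158]]), 't': array([-0.3584,  0.3753,  1.0681])}
top {'mtx': array([[481.0662,   0.    , 310.235 ],
       [  0.    , 481.0662, 238.9821],
       [  0.    ,   0.    ,   1.    ]]), 'k1': -0.029395495730114993, 'R': array([[ 0.0285, -0.9996,  0.0068],
       [-0.9867, -0.0292, -0.16  ],
       [ 0.1601, -0.0022, -0.9871]]), 't': array([-0.0126,  0.5211,  1.0807])}
wrist {'mtx': array([[385.3299,   0.    , 320.254 ],
       [  0.    , 385.3299, 244.3242],
       [  0.    ,   0.    ,   1.    ]]), 'k1': 0.02443043994528827, 'hand_eye': array([[ 1.    , -0.0007,  0.0007, -0.0025],
       [-0.0009, -0.2591,  0.9659, -0.1655],
       [-0.0005, -0.9659, -0.2591,  0.0717],
       [ 0.    ,  0.    ,  0.    ,  1.    ]])}
```

View pics/scene0.png

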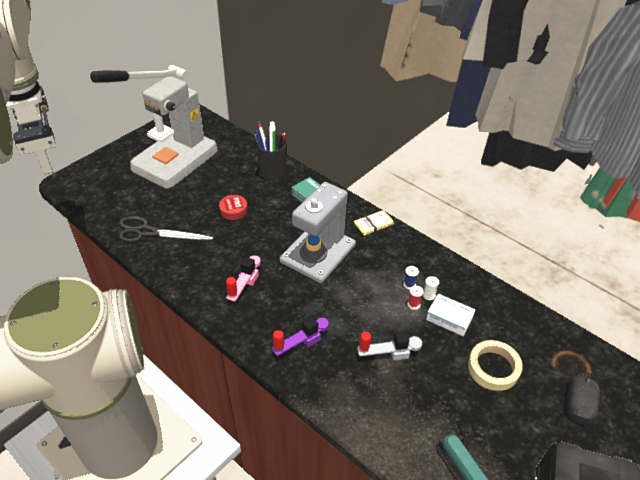

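View pics/top0.png

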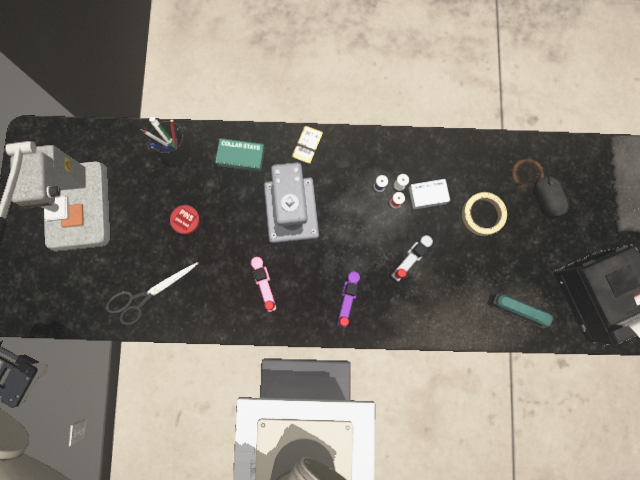

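View pics/wrist0.png

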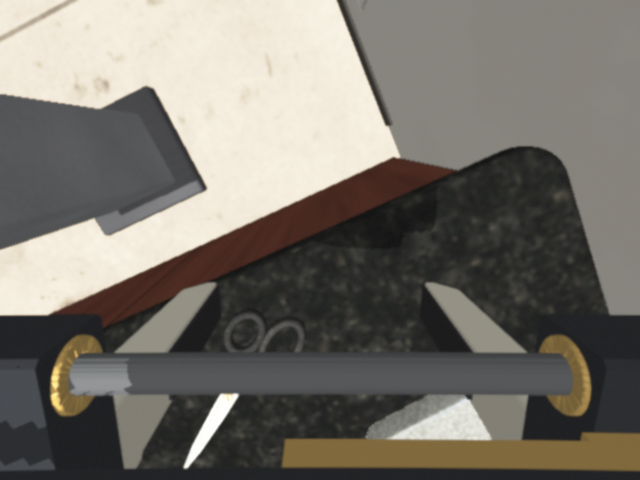

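Top view: the silver crank has its red knob at about (402,273) and its weight at (426,241). The press shaft is near (290,202). The pink and purple cranks are decoys. I'll zoom in next.

```bash
cat > h.py <<'E'
from plant import *
import cv2,numpy as np
np.set_printoptions(precision=4,suppress=True)
def proj(n,X):
    c=get_calibration(n);p=c["R"]@np.asarray(X,float)+c["t"];s=p[:2]/p[2]
    s=s*(1+c["k1"]*(s@s));return c["mtx"][:2,:2]@s+c["mtx"][:2,2]
def camproj(c,R,t,X):
    p=np.asarray(X)@R.T+t;s=p[:,:2]/p[:,2:];s=s*(1+c["k1"]*(s**2).sum(1,keepdims=True))
    return s*np.diag(c["mtx"])[:2]+c["mtx"][:2,2]
def ray(c,R,t,uv):
    u=(np.asarray(uv,float)-c["mtx"][:2,2])/np.diag(c["mtx"])[:2];s=u.copy()
    for _ in range(20): s=u/(1+c["k1"]*(s@s))
    d=R.T@np.r_[s,1];return -R.T@t,d
def onz(c,R,t,uv,z):
    o,d=ray(c,R,t,uv);return o+d*(z-o[2])/d[2]
def fixed(n):
    c=get_calibration(n);return c,c["R"],c["t"]
def wrist(st):
    from scipy.spatial.transform import Rotation as Ro
    c=get_calibration("wrist");T=np.eye(4);T[:3,:3]=Ro.from_euler("xyz",st["tcp_rot"]).as_matrix();T[:3,3]=st["eef_pos"]
    M=np.linalg.inv(T@c["hand_eye"]);return c,M[:3,:3],M[:3,3]
E
python3 - <<'E'
from h import *
t=cv2.imread("pics/top0.png");s=cv2.imread("pics/scene0.png")
f=lambda im,x,y,w,h,k:cv2.resize(im[y:y+h,x:x+w],None,fx=k,fy=k,interpolation=cv2.INTER_CUBIC)
cv2.imwrite("pics/c1.png",np.hstack([f(t,250,150,80,100,5),f(t,380,220,80,100,5)]))
cv2.imwrite("pics/c2.png",np.hstack([f(s,270,170,100,120,4),f(s,340,310,100,120,4)]))
E
```

```text
(no output)
```

View pics/c1.png

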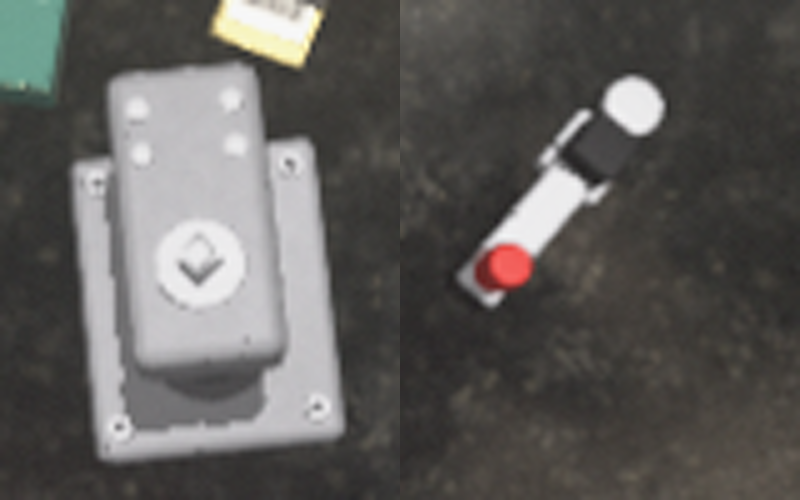

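View pics/c2.png

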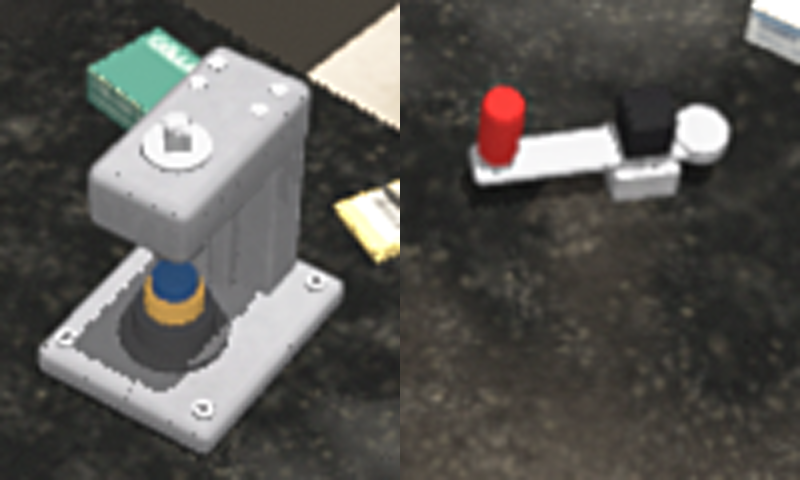

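```bash
python3 - <<'E'
from h import *
T=fixed("top");S=fixed("scene")
print("shaft foot top",onz(*T,(290,202.6),.169),"scene",onz(*S,(270+176/4,170+146/4),.169))
print("shaft tip",onz(*T,(290,201.),.187),onz(*S,(270+178/4,170+121/4),.187))
w=onz(*T,(427,241),.032);k=onz(*T,(380+109/5,220+264/5),.074)
print("T weight",w,"knob",k,np.degrees(np.arctan2(*(k-w)[1::-1])),np.linalg.norm(k-w), "hub",w+(k-w)*30/105)
w=onz(*S,(340+300/4,310+130/4),.032);k=onz(*S,(340+103/4,310+98/4),.076)
print("S weight",w,"knob",k,np.degrees(np.arctan2(*(k-w)[1::-1])),np.linalg.norm(k-w), "hub",w+(k-w)*30/105)
# press yaw from base corners/z? head edges
a=onz(*T,(250+108/5,150+75/5),.165);b=onz(*T,(250+135/5,150+360/5),.165);print("press yaw",np.degrees(np.arctan2(*(a-b)[1::-1])))
E
```

```text
shaft foot top [0.5764 0.0473 0.169 ] scene [0.5722 0.0404 0.169 ]
shaft tip [0.5755 0.0467 0.187 ] [0.5726 0.0397 0.187 ]
T weight [ 0.5262 -0.2732  0.032 ] knob [ 0.4452 -0.2052  0.074 ] 139.97073730057812 0.1137974008937147 hub [ 0.503  -0.2538  0.044 ]
S weight [ 0.5227 -0.2783  0.032 ] knob [ 0.4451 -0.2094  0.076 ] 138.4230904070262 0.11277428220900755 hub [ 0.5005 -0.2587  0.0446]
press yaw 7.5911154014804065
```

```bash
python3 -m handwheel '{"fingers":[0.093,0.093,0.093,0.093,0.093,0.093,0.093,0.093],"xyz":[[0,-0.02,0.04],[0.01,-0.06,0.08],[0.03,-0.105,0.09],[0.05,-0.15,0.09],[0.07,-0.195,0.09],[0.09,-0.24,0.09],[0.11,-0.285,0.09],[0.13,-0.33,0.09]],"twist":[-0.1,-0.2,-0.287,-0.287,-0.287,-0.287,-0.287,-0.287]}'
python3 -m handwheel '{"fingers":[0.093,0.093,0.093,0.093,0.093,0.093,0.093,0.093],"xyz":[[0.035,-0.03,0],[0.07,-0.06,0],[0.105,-0.09,0],[0.14,-0.12,0],[0.175,-0.15,0],[0.21,-0.19,0],[0.218,-0.192,0],[0.218,-0.192,0]],"twist":[0,0,0,0,0,0,0,0]}'
python3 - <<'E'
from h import *
s=read_state();print(s["t"],s["eef_pos"],s["tcp_rot"],s["force"],s["qd"])
cv2.imwrite("pics/w1.png",read_camera("wrist")[:,:,::-1])
np.save("w1.npy",np.r_[s["eef_pos"],s["tcp_rot"]])
E
```

```text
t: 0.95
eef_pos: [0.3786, 0.2162, 0.3085]
tcp_rot: [-1.571, -0.0, 0.855]
force: [0.9, -0.4, 0.3]
width: 1.0
t: 1.75
eef_pos: [0.597, 0.0248, 0.3073]
tcp_rot: [-1.569, 0.001, 0.853]
force: [-0.2, 0.4, -0.5]
width: 1.0
1.75 [0.597  0.0248 0.3073] [-1.5692  0.0012  0.8525] [-0.2441  0.3503 -0.4517] [ 0.0427 -0.0483  0.0349  0.0099  0.0111  0.014 ]
```

View pics/w1.png

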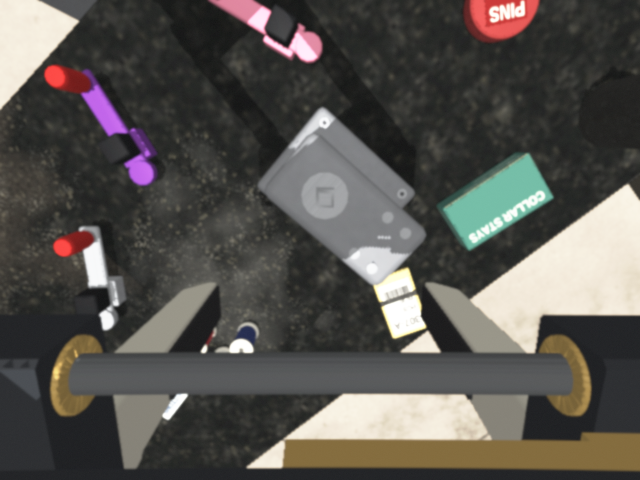

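The wrist view shows the shaft at about (325,196), with its square nearly aligned to the image.

```bash
python3 - <<'E'
import cv2,numpy as np
im=cv2.imread("pics/w1.png")[160:230,285:365]
im=cv2.convertScaleAbs(im,alpha=1.8,beta=-80)
cv2.imwrite("pics/w1c.png",cv2.resize(im,None,fx=8,fy=8,interpolation=cv2.INTER_CUBIC))
E
```

```text
(no output)
```

View pics/w1c.png

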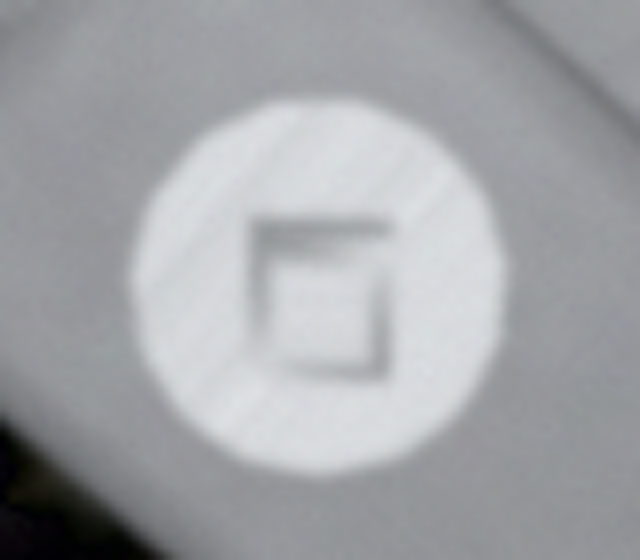

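```bash
cat >> h.py <<'E'
def wst(npy):
    a=np.load(npy);return wrist(dict(eef_pos=a[:3],tcp_rot=a[3:]))
E
python3 - <<'E'
from h import *
W=wst("w1.npy")
# fit collar centre: project circle, compare bbox center
from scipy.optimize import least_squares
img=cv2.imread("pics/w1.png");g=cv2.GaussianBlur(cv2.cvtColor(img,cv2.COLOR_BGR2GRAY).astype(np.float32),(0,0),.7)
th=np.linspace(0,2*np.pi,90,endpoint=False)
def samp(p): return cv2.remap(g,p[:,0:1].astype(np.float32),p[:,1:2].astype(np.float32),cv2.INTER_LINEAR).ravel()
def circ(c,r): return camproj(*W,np.c_[c[0]+r*np.cos(th),c[1]+r*np.sin(th),0*th+.169])
c0=onz(*W,(324.75,195.75),.169);print(c0)
from scipy.optimize import minimize
f=lambda c:-(samp(circ(c,.0182))-samp(circ(c,.0198))).mean()
r=minimize(f,c0[:2],method="Nelder-Mead",options=dict(initial_simplex=[c0[:2],c0[:2]+[.002,0],c0[:2]+[0,.002]]));print(r.x,r.fun)
c=r.x
def sq(s,z,a,k=20):
    t=np.linspace(-s/2,s/2,k);e=np.r_[np.c_[t,0*t+s/2],np.c_[t,0*t-s/2],np.c_[0*t+s/2,t],np.c_[0*t-s/2,t]]
    R=np.array([[np.cos(a),-np.sin(a)],[np.sin(a),np.cos(a)]]);e=e@R.T+c
    return camproj(*W,np.c_[e,np.full(len(e),z)])
gx=cv2.Sobel(g,cv2.CV_32F,1,0);gy=cv2.Sobel(g,cv2.CV_32F,0,1);G=np.hypot(gx,gy)
def sg(p): return cv2.remap(G,p[:,0:1].astype(np.float32),p[:,1:2].astype(np.float32),cv2.INTER_LINEAR).mean()
for d in range(24,74,2):
    a=np.radians(d);print(d,round(float(sg(sq(.014,.169,a))),1),round(float(sg(sq(.008,.187,a))),1),round(float(sg(sq(.014,.181,a))),1))
big=cv2.resize(img[160:230,285:365],None,fx=10,fy=10,interpolation=cv2.INTER_CUBIC)
for s,z,col in((.014,.169,(0,0,255)),(.014,.181,(0,255,0)),(.008,.187,(255,0,0))):
    for p in sq(s,z,np.radians(49)): cv2.circle(big,tuple(int(v) for v in (p-[285,160]+.5)*10),1,col,-1)
for p in circ(c,.019): cv2.circle(big,tuple(int(v) for v in (p-[285,160]+.5)*10),1,(0,255,255),-1)
cv2.imwrite("pics/w1d.png",big[:600])
E
```

```text
[0.5756 0.0451 0.169 ]
[0.5753 0.0448] -16.904281616210938
24 32.8 31.7 30.5
26 33.1 32.0 31.6
28 33.5 32.4 32.6
30 33.8 32.8 33.7
32 34.3 33.1 34.9
34 34.7 33.4 36.1
36 35.5 33.7 37.3
38 36.7 33.8 38.2
40 38.1 33.9 39.1
42 40.0 34.0 39.8
44 42.0 33.9 40.2
46 43.5 33.9 40.0
48 44.8 34.0 39.6
50 45.2 34.2 38.9
52 45.2 34.2 37.2
54 44.7 34.1 35.5
56 43.9 33.9 34.2
58 42.6 33.8 33.3
60 41.1 33.6 32.6
62 39.6 33.5 31.8
64 38.0 33.2 31.1
66 36.6 32.8 30.5
68 35.2 32.4 30.0
70 34.1 31.9 29.5
72 33.1 31.4 29.0
```

View pics/w1d.png

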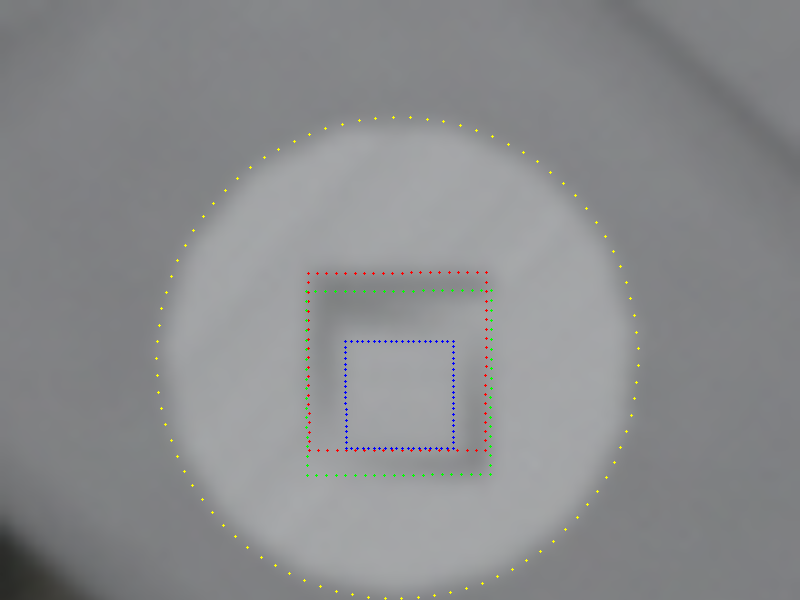

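```bash
python3 -m handwheel '{"fingers":[0.093,0.093,0.093,0.093],"xyz":[[0,0,-0.03],[0,0,-0.06],[0,0,-0.06],[0,0,-0.06]],"twist":[0,0,0,0]}'
cat > fit.py <<'E'
from h import *
from scipy.optimize import minimize
def shaft(npy,png,c0):
    W=wst(npy);img=cv2.imread(png);g=cv2.GaussianBlur(cv2.cvtColor(img,cv2.COLOR_BGR2GRAY).astype(np.float32),(0,0),.7)
    th=np.linspace(0,2*np.pi,90,endpoint=False)
    m=lambda A,p:cv2.remap(A,p[:,0:1].astype(np.float32),p[:,1:2].astype(np.float32),cv2.INTER_LINEAR).ravel()
    circ=lambda c,r:camproj(*W,np.c_[c[0]+r*np.cos(th),c[1]+r*np.sin(th),0*th+.169])
    c0=np.array(c0);f=lambda c:-(m(g,circ(c,.0183))-m(g,circ(c,.0197))).mean()
    r=minimize(f,c0,method="Nelder-Mead",options=dict(initial_simplex=[c0,c0+[.002,0],c0+[0,.002]]));print("collar",r.x,r.fun)
    G=np.hypot(cv2.Sobel(g,cv2.CV_32F,1,0),cv2.Sobel(g,cv2.CV_32F,0,1));c=r.x
    def sq(s,z,a,c,k=20):
        t=np.linspace(-s/2,s/2,k);e=np.r_[np.c_[t,0*t+s/2],np.c_[t,0*t-s/2],np.c_[0*t+s/2,t],np.c_[0*t-s/2,t]]
        R=np.array([[np.cos(a),-np.sin(a)],[np.sin(a),np.cos(a)]]);e=e@R.T+c
        return camproj(*W,np.c_[e,np.full(len(e),z)])
    for s,z in((.014,.169),(.014,.181),(.008,.187)):
        v=[m(G,sq(s,z,np.radians(d),c)).mean() for d in range(15,85)];print(z,15+np.argmax(v),max(v),np.mean(v))
    uv=circ(c,.024);a=np.floor(uv.min(0)).astype(int);b=np.ceil(uv.max(0)).astype(int)
    k=560/(b-a).max();big=cv2.resize(img[a[1]:b[1],a[0]:b[0]],None,fx=k,fy=k,interpolation=cv2.INTER_CUBIC);raw=big.copy()
    for s,z,col in((.014,.169,(0,0,255)),(.014,.181,(0,255,0)),(.008,.187,(255,0,0))):
        for p in sq(s,z,np.radians(48),c): cv2.circle(big,tuple(int(v) for v in (p-a+.5)*k),1,col,-1)
    for p in circ(c,.019): cv2.circle(big,tuple(int(v) for v in (p-a+.5)*k),1,(0,255,255),-1)
    cv2.imwrite("pics/fit.png",cv2.resize(np.hstack([raw,big]),None,fx=.7,fy=.7))
E
python3 - <<'E'
from fit import *
s=read_state();print(s["t"],s["eef_pos"],s["tcp_rot"],s["qd"])
cv2.imwrite("pics/w2.png",read_camera("wrist")[:,:,::-1])
np.save("w2.npy",np.r_[s["eef_pos"],s["tcp_rot"]])
shaft("w2.npy","pics/w2.png",[.5753,.0448])
E
```

```text
t: 2.2
eef_pos: [0.5954, 0.0273, 0.2491]
tcp_rot: [-1.57, 0.0, 0.857]
force: [-0.2, -0.2, 0.6]
width: 1.001
2.2 [0.5954 0.0273 0.2491] [-1.5699  0.0005  0.8565] [-0.0059 -0.0128 -0.0521 -0.0004  0.0027 -0.0018]
collar [0.5755 0.0446] -16.989830017089844
0.169 49 54.088135 39.50925
0.181 47 45.372276 33.60722
0.187 56 33.871758 31.55247
```

View pics/fit.png

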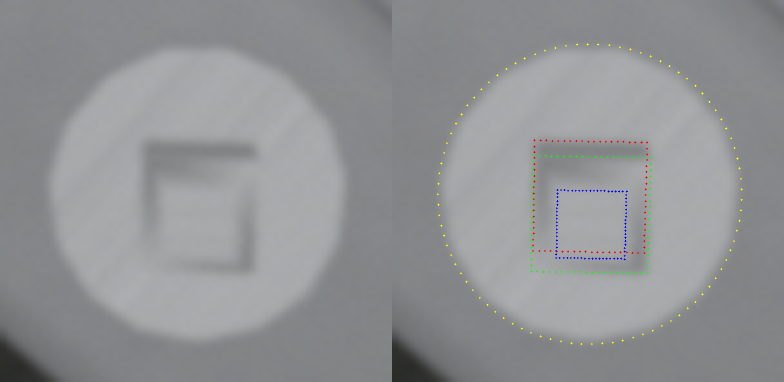

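```bash
python3 -m handwheel '{"fingers":[0.093,0.093,0.093,0.093,0.093,0.093,0.093,0.093],"xyz":[[-0.01,-0.045,0],[-0.02,-0.09,0],[-0.03,-0.135,0],[-0.04,-0.18,0],[-0.05,-0.225,-0.02],[-0.06,-0.265,-0.045],[-0.07,-0.303,-0.07],[-0.07,-0.303,-0.11]],"twist":[0,0,0,0,0,0,0,0]}'
python3 -m handwheel '{"fingers":[0.093,0.093,0.093],"xyz":[[0,0,-0.02],[0,0,-0.02],[0,0,-0.02]],"twist":[0,0,0]}'
python3 - <<'E'
from h import *
s=read_state();print(s["t"],s["eef_pos"],s["tcp_rot"],s["qd"])
cv2.imwrite("pics/w3.png",read_camera("wrist")[:,:,::-1])
np.save("w3.npy",np.r_[s["eef_pos"],s["tcp_rot"]])
E
```

```text
t: 3.05
eef_pos: [0.5277, -0.2831, 0.1432]
tcp_rot: [-1.58, 0.0, 0.851]
force: [-0.2, -0.2, -0.7]
width: 1.0
t: 3.35
eef_pos: [0.5275, -0.2772, 0.1209]
tcp_rot: [-1.573, -0.0, 0.855]
force: [0.6, -0.3, -0.0]
width: 1.002
3.35 [ 0.5275 -0.2772  0.1209] [-1.5732 -0.0004  0.8555] [ 0.0048 -0.019  -0.022   0.0008 -0.0028  0.0002]
```

View pics/w3.png

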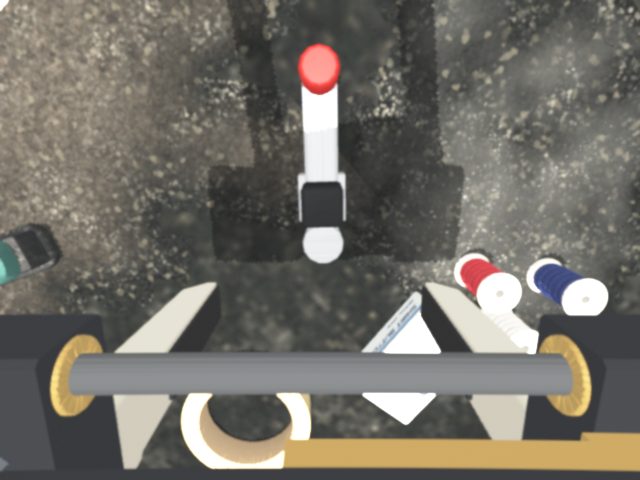

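The crank lies almost upright in this view: knob (320,68), block (322,203), weight (323,243).

```bash
python3 - <<'E'
from h import *
img=cv2.imread("pics/w3.png");W=wst("w3.npy")
cv2.imwrite("pics/w3c.png",cv2.resize(cv2.convertScaleAbs(img[165:270,280:365],alpha=1.5,beta=20),None,fx=5.6,fy=5.6,interpolation=cv2.INTER_CUBIC))
E
```

```text
(no output)
```

View pics/w3c.png

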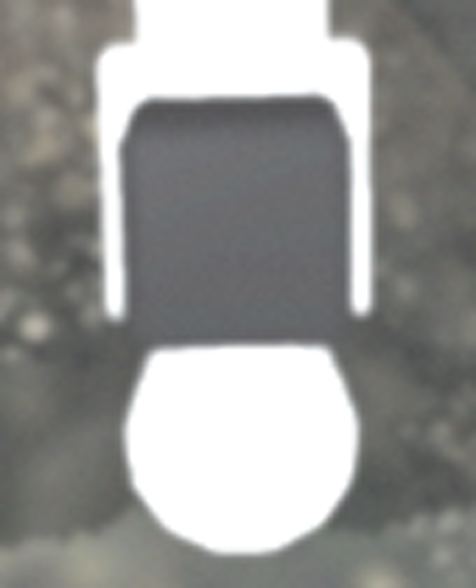

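```bash
python3 - <<'E'
from h import *
from scipy.optimize import least_squares
W=wst("w3.npy")
q=lambda x,y:((x+.5)/5.6+280-.5,(y+.5)/5.6+165-.5)
# separate per-feature lateral and long. estimates
obs=[((.016,.016,.02),q(97,40)),((.016,-.016,.02),q(371,40)),((-.013,0,.058),q(239,345)),((-.044,0,.032),q(243,553)),((-.030,.014,.032),q(125,440)),((-.03,-.014,.032),q(358,440))]
def P(v,X):
    c,s=np.cos(v[2]),np.sin(v[2]);X=np.array(X);return camproj(*W,np.c_[v[0]+c*X[:,0]-s*X[:,1],v[1]+s*X[:,0]+c*X[:,1],X[:,2]])
X=[o[0] for o in obs];U=np.array([o[1] for o in obs])
f=lambda v:(P(v,X)-U).ravel()
r=least_squares(f,[.502,-.256,np.radians(139)]);print(r.x[:2],np.degrees(r.x[2]));print(f(r.x).reshape(-1,2))
print("knob top pred",P(r.x,[(.075,0,.076),(.086,0,.076),(.075,.011,.076),(.075,-.011,.076)]))
im=cv2.imread("pics/w3.png");m=((im[:,:,2]>150)&(im[:,:,1]<110))[:120].astype(np.uint8)
ys,xs=np.nonzero(m);k=(abs(xs-320)<40);print("red",xs[k].min(),xs[k].max(),ys[k].min(),ys[k].max())
z=np.array([-np.sin(.855),np.cos(.855)]);x=np.array([np.cos(.855),np.sin(.855)])
d=r.x[:2]-np.load("w3.npy")[:2];print("along tool z",d@z,"tool x",d@x)
E
```

```text
[ 0.5013 -0.2558] 139.82026052988132
[[ 1.1358  1.3551]
 [-0.8054  0.6573]
 [ 0.1929  0.251 ]
 [-0.1899 -1.2481]
 [ 0.1167 -0.3229]
 [-0.4784 -0.9099]]
knob top pred [[320.4185  61.6814]
 [320.096   36.9922]
 [298.3623  62.0141]
 [342.4824  61.3197]]
red 298 339 44 93
along tool z 0.033856762239925155 tool x -0.0010481632341983683
```

```bash
python3 -m handwheel '{"fingers":[0.093,0.093,0.093,0.093,0.093,0.093,0.093],"xyz":[[-0.026,0.0214,0],[-0.026,0.0214,0],[-0.026,0.0214,-0.03],[-0.026,0.0214,-0.06],[-0.026,0.0214,-0.085],[-0.026,0.0214,-0.094],[-0.026,0.0214,-0.094]],"twist":[0.014,0.014,0.014,0.014,0.014,0.014,0.014]}'
python3 - <<'E'
from h import *
s=read_state();print(s["t"],s["eef_pos"],s["tcp_rot"],s["force"])
cv2.imwrite("pics/w4.png",read_camera("wrist")[:,:,::-1])
E
```

```text
t: 4.1
eef_pos: [0.5009, -0.2555, 0.0251]
tcp_rot: [-1.571, 0.0, 0.869]
force: [0.4, 0.1, -0.0]
width: 0.998
4.1 [ 0.5009 -0.2555  0.0251] [-1.5709  0.      0.8694] [ 0.3808  0.0983 -0.0008]
```

View pics/w4.png

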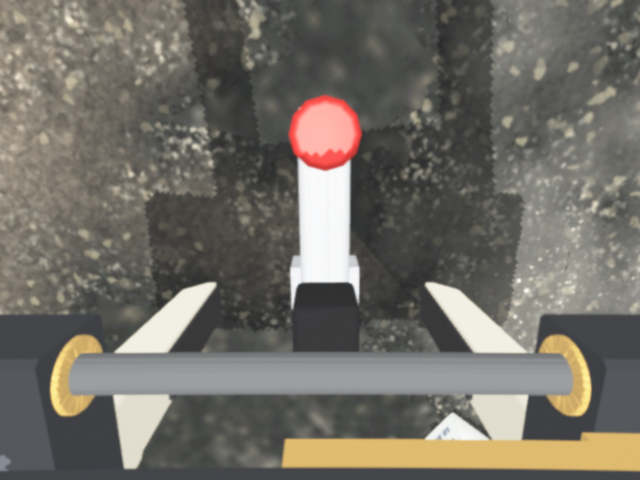

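The block sits between the open fingers at column 326. Closing now.

```bash
python3 -m handwheel '{"fingers":[0.02,0.02,0.02,0.02,0.02,0.02,0.02,0.02],"xyz":[[0,0,0],[0,0,0],[0,0,0],[0,0,0],[0,0,0],[0,0,0],[0,0,0],[0,0,0]],"twist":[0,0,0,0,0,0,0,0]}' 40
python3 -m handwheel '{"fingers":[0.02,0.02,0.02,0.02,0.02,0.02,0.02,0.02],"xyz":[[0,0,0.01],[0,0,0.03],[0,0,0.06],[0,0,0.09],[0,0,0.13],[0,0,0.17],[0,0,0.21],[0,0,0.21]],"twist":[0,0,0,0,0,0,0,0]}'
python3 - <<'E'
from h import *
s=read_state();print(s["t"],s["eef_pos"],s["tcp_rot"],s["force"],s["moment"],s["width"]*.093)
cv2.imwrite("pics/w5.png",read_camera("wrist")[:,:,::-1])
cv2.imwrite("pics/s5.png",read_camera("scene")[:,:,::-1])
E
```

```text
t: 4.95
eef_pos: [0.5003, -0.2555, 0.0246]
tcp_rot: [-1.571, 0.0, 0.869]
force: [-0.5, 0.4, 0.3]
width: 0.363
t: 5.75
eef_pos: [0.5031, -0.2572, 0.2427]
tcp_rot: [-1.582, -0.002, 0.869]
force: [0.5, -0.0, -1.5]
width: 0.277
5.75 [ 0.5031 -0.2572  0.2427] [-1.582  -0.0015  0.869 ] [ 0.5086 -0.0269 -1.5364] [-0.068  -0.0499  0.0053] 0.025750288834783842
```

View pics/w5.png

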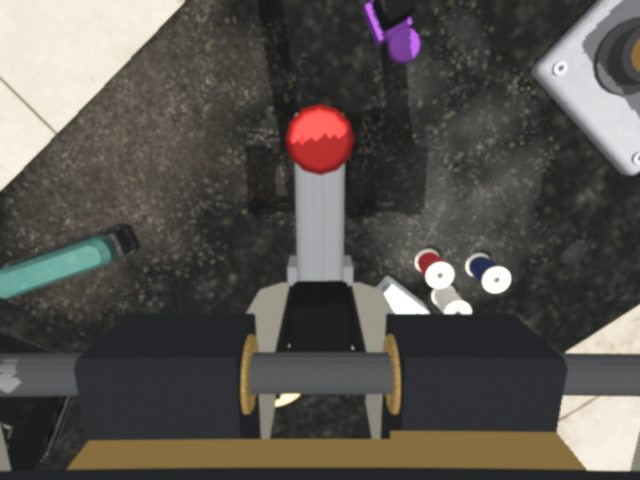

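View pics/s5.png

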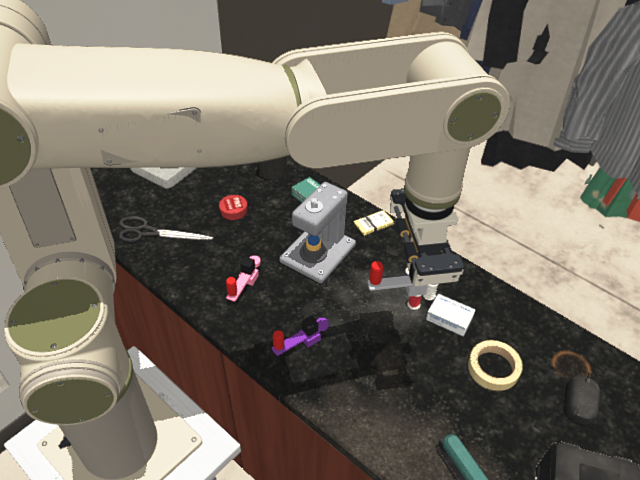

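```bash
python3 -m handwheel '{"fingers":[0.02,0.02,0.02],"xyz":[[0,0,0],[0,0,0],[0,0,0]],"twist":[0,0,0]}'
python3 - <<'E'
from h import *
s=read_state();print(s["t"],s["eef_pos"],s["tcp_rot"],s["force"],s["moment"],s["width"]*.093)
im=read_camera("wrist")[:,:,::-1]
cv2.imwrite("pics/w6.png",im);np.save("w6.npy",np.r_[s["eef_pos"],s["tcp_rot"]])
cv2.imwrite("pics/w6c.png",cv2.resize(cv2.convertScaleAbs(im[95:325,240:400],alpha=1.4),None,fx=2.6,fy=2.6,interpolation=cv2.INTER_CUBIC))
E
```

```text
t: 6.15
eef_pos: [0.4996, -0.255, 0.2328]
tcp_rot: [-1.568, 0.0, 0.869]
force: [-0.2, 0.9, -2.3]
width: 0.279
6.15 [ 0.4996 -0.255   0.2328] [-1.5677  0.0005  0.869 ] [-0.1891  0.9276 -2.3444] [-0.0132 -0.0133 -0.0324] 0.025943035238345534
```

View pics/w6c.png

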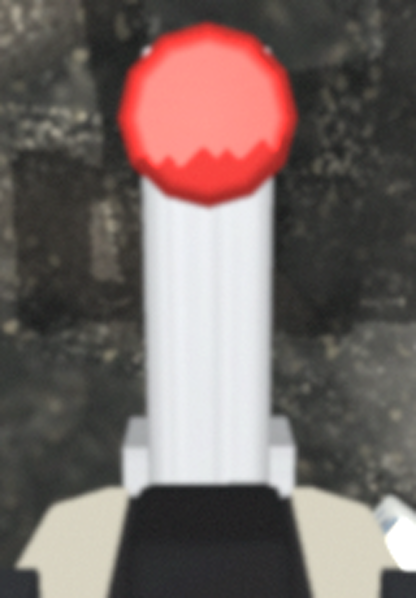

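```bash
cat > crankfit.py <<'E'
from h import *
from scipy.optimize import least_squares
from scipy.spatial.transform import Rotation as Ro
W=wst("w6.npy");s=np.load("w6.npy");zr=np.array([-np.sin(s[5]),np.cos(s[5])])
q=lambda x,y:np.array(((x+.5)/2.6+240-.5,(y+.5)/2.6+95-.5))
# (crank point, pixel, use u,v)
obs=[((.016,.016,.02),q(122,447),1,1),((.016,-.016,.02),q(295,447),1,1),((.016,.016,0),q(126,417),1,1),((.016,-.016,0),q(291,417),1,1),
((.045,.011,.028),q(145,250),1,0),((.045,-.011,.028),q(273,250),1,0),
((.075,.011,.073),q(119,120),1,0),((.075,-.011,.073),q(298,120),1,0),((.086,0,.073),q(208,23),0,1)]
X=np.array([o[0] for o in obs]);U=np.array([o[1] for o in obs]);M=np.array([o[2:] for o in obs])
def P(v):
    R=Ro.from_euler("ZYX",[v[3],v[4] if len(v)>4 else 0,v[5] if len(v)>4 else 0]).as_matrix();return camproj(*W,X@R.T+v[:3])
f=lambda v:((P(v)-U)*M).ravel()
for v0 in([s[0],s[1],s[2]-.03,s[5]+np.pi/2],[s[0],s[1],s[2]-.03,s[5]+np.pi/2,0,0]):
    r=least_squares(f,v0);v=r.x;d=v[:2]-s[:2]
    print("tcp above crank origin",s[2]-v[2],"along z",d@zr,"along x",d@[np.cos(s[5]),np.sin(s[5])],"yaw off",np.degrees(v[3:])-[np.degrees(s[5])+90]+[0]*0 if len(v)==4 else np.degrees(v[3:]),"rms",np.sqrt((r.fun**2).mean()))
    print(r.fun.reshape(-1,2))
E
python3 crankfit.py
```

```text
tcp above crank origin 0.032793822526018535 along z -0.004030543622159563 along x -0.0024479833213116847 yaw off [] rms 0.6918775050399016
[[ 0.4199  0.1296]
 [-0.3515  0.1682]
 [ 1.9772  0.0375]
 [-1.8696  0.0734]
 [-0.1141  0.    ]
 [-0.1541  0.    ]
 [-0.5755 -0.    ]
 [ 0.6566 -0.    ]
 [ 0.     -0.2473]]
tcp above crank origin 0.032503142703736526 along z -0.003857010095423419 along x -0.0024490508079648243 yaw off [139.6998  -0.2044  -0.0237] rms 0.687215058744511
[[ 0.3498  0.1366]
 [-0.2943  0.208 ]
 [ 1.9319 -0.1041]
 [-1.805  -0.0389]
 [-0.1691  0.    ]
 [-0.079   0.    ]
 [-0.7338  0.    ]
 [ 0.7978  0.    ]
 [ 0.     -0.132 ]]
```

```bash
python3 - <<'E'
import cv2
im=cv2.imread("pics/w4.png")
cv2.imwrite("pics/w4c.png",cv2.resize(cv2.convertScaleAbs(im[85:315,245:405],alpha=1.0),None,fx=2.6,fy=2.6,interpolation=cv2.INTER_CUBIC))
E
```

```text
(no output)
```

View pics/w4c.png

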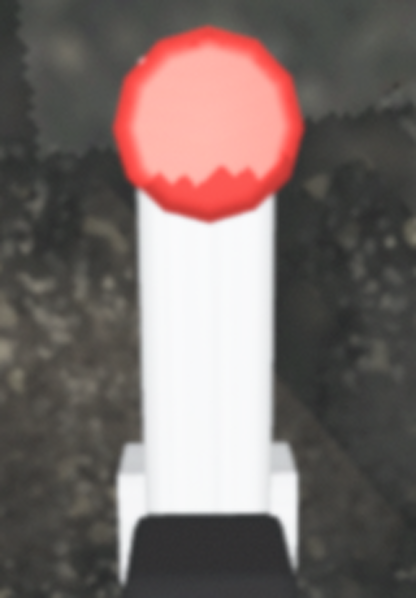

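```bash
python3 - <<'E'
from h import *
from scipy.optimize import least_squares
from scipy.spatial.transform import Rotation as Ro
def fit(s,ox,oy,K,fixz=None,dz=0):
    W=wrist(dict(eef_pos=s[:3],tcp_rot=s[3:]));q=lambda p:np.array(((p[0]+.5)/2.6+ox-.5,(p[1]+.5)/2.6+oy-.5))
    X=np.array([(.016,.016,.02),(.016,-.016,.02),(.016,.016,0),(.016,-.016,0),(K[9],.011,.028),(K[9],-.011,.028),(.075,.011,.073),(.075,-.011,.073),(.086,0,.073)])
    U=np.array([q(p) for p in K[:9]]);M=np.array([(1,1)]*2+[(.3,1)]*2+[(1,0)]*4+[(0,1)])
    F=lambda v:((camproj(*W,X@Ro.from_euler("Z",v[3]).as_matrix().T+np.r_[v[:2],v[2] if fixz is None else fixz])-U)*M).ravel()
    r=least_squares(F,[s[0],s[1],s[2]-.03,s[5]+np.pi/2]);v=r.x
    if fixz is not None: v[2]=fixz
    d=v[:2]-s[:2];print("h",s[2]-v[2],"z",d@[-np.sin(s[5]),np.cos(s[5])],"x",d@[np.cos(s[5]),np.sin(s[5])],"yaw",np.degrees(v[3]-s[5])-90,np.sqrt((r.fun**2).mean()))
K4=[(118,472),(299,472),(122,442),(293,442),(140,300),(273,300),(114,125),(304,125),(209,26),.045]
K6=[(122,447),(295,447),(126,417),(291,417),(145,250),(273,250),(119,120),(298,120),(208,23),.045]
s4=np.array([.5006,-.2555,.025,-1.5709,0,.869])
s6=np.load("w6.npy");s6[3:]=[-1.5708,0,.869]
fit(s4,245,85,K4);fit(s4,245,85,K4,0.)
for z in (None,.2,.203,.206):fit(s6,240,95,K6,z)
E
```

```text
h 0.02713618292449754 z -0.0020620102399720014 x -3.515518486956701e-05 yaw 0.6079729320563274 0.4445061884053571
h 0.025 z -0.0018316180527605868 x -4.830144846574535e-05 yaw 0.6224036986458401 0.7865101726060995
h 0.03289447654205538 z -0.004031180392450989 x -0.0024165395083294047 yaw -0.03188538142029529 0.326836475747528
h 0.03278948241287036 z -0.0040179773152033416 x -0.0024165264380683013 yaw -0.03188535821595906 0.32808923490052283
h 0.029789482412870355 z -0.003648111801913953 x -0.0024161754706904575 yaw -0.03190662710832726 0.9247925978261287
h 0.02678948241287038 z -0.0032931365214964787 x -0.002415899426967773 yaw -0.032003121179229765 1.7683639528796822
```

```bash
python3 -m handwheel '{"fingers":[0.02,0.02,0.02,0.02,0.02,0.02,0.02,0.02],"xyz":[[0.005,0.02,0.02],[0.015,0.06,0.02],[0.025,0.105,0.02],[0.036,0.15,0.02],[0.047,0.195,0.02],[0.058,0.24,0.02],[0.069,0.28,0.02],[0.074,0.304,0.02]],"twist":[-0.049,-0.049,-0.049,-0.049,-0.049,-0.049,-0.049,-0.049]}'
python3 -m handwheel '{"fingers":[0.02,0.02,0.02,0.02],"xyz":[[0,0,0],[0,0,0],[0,0,0],[0,0,0]],"twist":[0,0,0,0]}'
python3 - <<'E'
from h import *
P=[]
for n in("wrist","scene","top"):
    s=read_state();P.append(np.r_[s["eef_pos"],s["tcp_rot"],s["force"]])
    im=read_camera(n)[:,:,::-1];cv2.imwrite(f"pics/{n}7.png",im)
print(s["t"],np.array(P),s["width"]*.093)
np.save("w7.npy",np.mean(P,0)[:6])
t=cv2.imread("pics/top7.png");c=cv2.imread("pics/scene7.png")
f=lambda im,x,y,w,h,k:cv2.resize(im[y:y+h,x:x+w],None,fx=k,fy=k,interpolation=cv2.INTER_CUBIC)
cv2.imwrite("pics/c7.png",np.hstack([f(t,250,150,80,110,5),f(c,270,150,80,110,5)]))
E
```

```text
t: 7.0
eef_pos: [0.5745, 0.0517, 0.2539]
tcp_rot: [-1.57, -0.0, 0.822]
force: [0.5, -0.4, -1.0]
width: 0.276
t: 7.4
eef_pos: [0.5743, 0.0472, 0.2545]
tcp_rot: [-1.571, 0.0, 0.818]
force: [-0.0, 0.0, -2.6]
width: 0.277
7.5 [[ 0.5743  0.0472  0.2545 -1.5708  0.0003  0.8184 -0.0148  0.0412 -2.5747]
 [ 0.5743  0.0473  0.2546 -1.5709  0.0002  0.8184 -0.0813  0.1332 -3.0154]
 [ 0.5743  0.0474  0.2547 -1.5709  0.0001  0.8184  0.2671 -0.7073 -2.146 ]] 0.02564067157461723
```

View pics/c7.png

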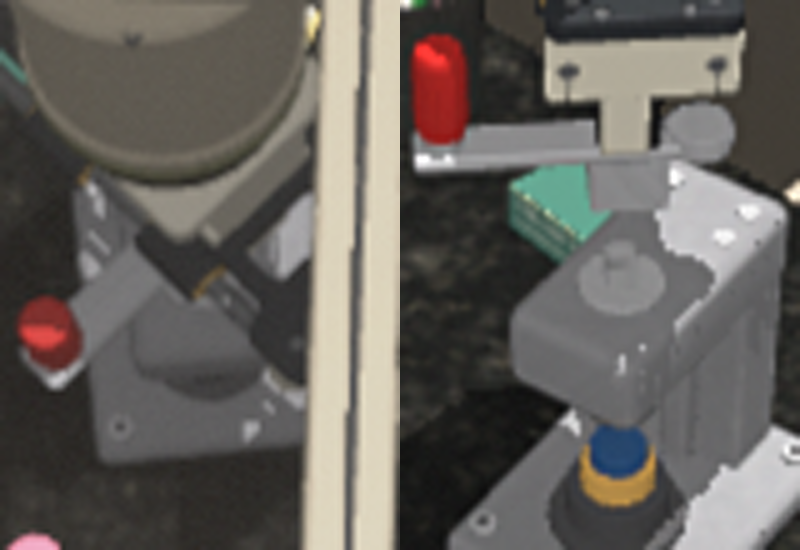

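View pics/wrist7.png

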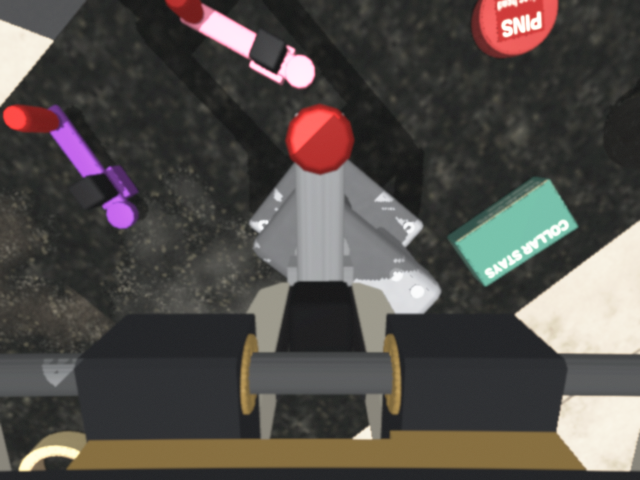

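```bash
python3 - <<'E'
from h import *
im=cv2.imread("pics/scene7.png")
S=fixed("scene")
z0=.2546-.031
def corners(c,yaw,z):
    R=np.array([[np.cos(yaw),-np.sin(yaw)],[np.sin(yaw),np.cos(yaw)]]);e=np.array([[1,1],[-1,1],[-1,-1],[1,-1]])*.016@R.T+c
    return camproj(*S,np.c_[e,np.full(4,z)])
c=np.array([.5722,.0404])
k=9;ox,oy,w,h=290,170,60,62
im=cv2.convertScaleAbs(im,alpha=1.6)
big=cv2.resize(im[oy:oy+h,ox:ox+w],None,fx=k,fy=k,interpolation=cv2.INTER_CUBIC);raw=big.copy()
for z in(z0,z0+.02):
    p=((corners(c,np.radians(137),z)-[ox,oy]+.5)*k).astype(int);cv2.polylines(big,[p],True,(0,0,255),1)
th=np.linspace(0,2*np.pi,60)
p=((camproj(*S,np.c_[c[0]+.019*np.cos(th),c[1]+.019*np.sin(th),0*th+.169])-[ox,oy]+.5)*k).astype(int);cv2.polylines(big,[p],True,(0,255,255),1)
cv2.imwrite("pics/s7d.png",cv2.resize(np.hstack([raw,big]),None,fx=.74,fy=.74))
E
```

```text
(no output)
```

View pics/s7d.png

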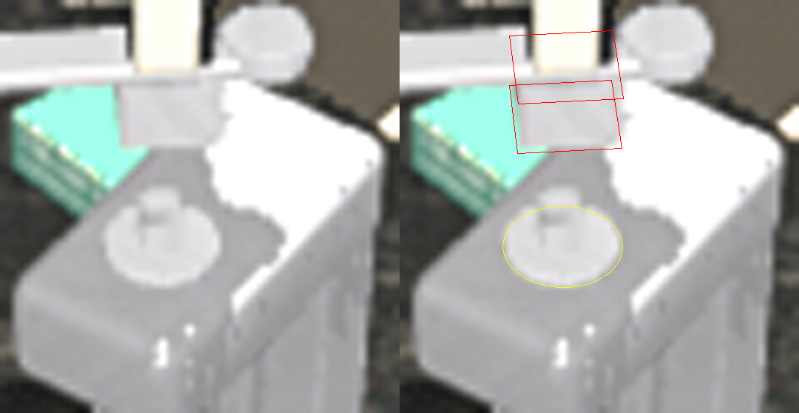

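```bash
python3 -m handwheel '{"fingers":[0.02,0.02,0.02,0.02,0.02],"xyz":[[0,0.0015,-0.008],[0,0.0015,-0.02],[0,0.0015,-0.03],[0,0.0015,-0.03],[0,0.0015,-0.03]],"twist":[0,0,0,0,0]}'
python3 -m handwheel '{"fingers":[0.02,0.02,0.02],"xyz":[[0,0,-0.003],[0,0,-0.006],[0,0,-0.006]],"twist":[0,0,0]}'
python3 - <<'E'
from h import *
s=read_state();print(s["t"],s["eef_pos"],s["tcp_rot"],s["force"],s["moment"])
cv2.imwrite("pics/s8.png",cv2.resize(cv2.convertScaleAbs(read_camera("scene")[150:260,270:370,::-1],alpha=1.5),None,fx=5,fy=5,interpolation=cv2.INTER_CUBIC))
E
```

```text
t: 8.05
eef_pos: [0.5739, 0.05, 0.2238]
tcp_rot: [-1.57, 0.001, 0.82]
force: [0.6, -0.3, -1.4]
width: 0.276
t: 8.35
eef_pos: [0.5743, 0.05, 0.2183]
tcp_rot: [-1.571, 0.0, 0.82]
force: [-0.1, -1.0, -2.0]
width: 0.278
8.35 [0.5743 0.05   0.2183] [-1.5705  0.0002  0.8201] [-0.1118 -0.98   -1.9757] [-0.0072  0.0073  0.0366]
```

View pics/s8.png

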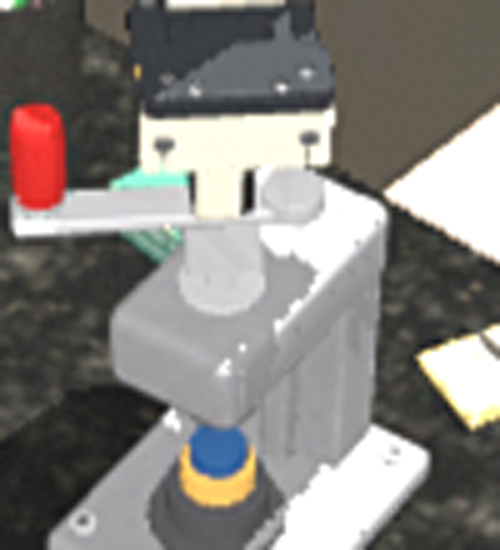

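The hub stands over the collar with no contact so far. Continuing down slowly.

```bash
python3 -m handwheel '{"fingers":[0.02,0.02,0.02],"xyz":[[0,0,-0.002],[0,0,-0.004],[0,0,-0.004]],"twist":[0,0,0]}'
python3 -m handwheel '{"fingers":[0.02,0.02,0.02],"xyz":[[0,0,-0.0015],[0,0,-0.003],[0,0,-0.003]],"twist":[0,0,0]}'
```

```text
t: 8.7
eef_pos: [0.5742, 0.0499, 0.2142]
tcp_rot: [-1.57, 0.0, 0.82]
force: [0.3, 0.5, -2.3]
width: 0.28
t: 9.0
eef_pos: [0.5742, 0.05, 0.2113]
tcp_rot: [-1.57, 0.0, 0.82]
force: [0.3, 0.7, -3.2]
width: 0.274
```

```bash
python3 -m handwheel '{"fingers":[0.02,0.02],"xyz":[[0,0,-0.0015],[0,0,-0.0015]],"twist":[0,0]}'
python3 -m handwheel '{"fingers":[0.02,0.02],"xyz":[[0,0,-0.0015],[0,0,-0.0015]],"twist":[0,0]}'
```

```text
t: 9.2
eef_pos: [0.5743, 0.05, 0.2099]
tcp_rot: [-1.571, 0.0, 0.82]
force: [1.0, 0.0, -2.0]
width: 0.275
t: 9.4
eef_pos: [0.5743, 0.0499, 0.2084]
tcp_rot: [-1.571, 0.0, 0.82]
force: [0.4, -0.2, -2.9]
width: 0.274
```

```bash
python3 -m handwheel '{"fingers":[0.02,0.02],"xyz":[[0,0,-0.002],[0,0,-0.002]],"twist":[0,0]}'
python3 -m handwheel '{"fingers":[0.02,0.02],"xyz":[[0,0,-0.002],[0,0,-0.002]],"twist":[0,0]}'
python3 -m handwheel '{"fingers":[0.02,0.02],"xyz":[[0,0,-0.002],[0,0,-0.002]],"twist":[0,0]}'
```

```text
t: 9.6
eef_pos: [0.5742, 0.05, 0.2063]
tcp_rot: [-1.57, 0.0, 0.82]
force: [0.1, 0.5, -3.1]
width: 0.272
t: 9.8
eef_pos: [0.5742, 0.05, 0.2043]
tcp_rot: [-1.57, 0.0, 0.82]
force: [-0.4, -0.6, -2.2]
width: 0.279
t: 10.0
eef_pos: [0.5742, 0.05, 0.2023]
tcp_rot: [-1.57, 0.0, 0.82]
force: [-0.3, 0.4, -2.2]
width: 0.279
```

```bash
python3 -m handwheel '{"fingers":[0.02,0.02],"xyz":[[0,0,-0.001],[0,0,-0.001]],"twist":[0,0]}'
python3 -m handwheel '{"fingers":[0.02,0.02],"xyz":[[0,0,-0.001],[0,0,-0.001]],"twist":[0,0]}'
python3 -m handwheel '{"fingers":[0.02,0.02],"xyz":[[0,0,-0.001],[0,0,-0.001]],"twist":[0,0]}'
python3 - <<'E'
from h import *
s=read_state();print(s["t"],s["eef_pos"],s["tcp_rot"],s["force"],s["moment"])
cv2.imwrite("pics/s9.png",cv2.resize(cv2.convertScaleAbs(read_camera("scene")[150:260,270:370,::-1],alpha=1.5),None,fx=5,fy=5,interpolation=cv2.INTER_CUBIC))
E
```

```text
t: 10.2
eef_pos: [0.5744, 0.05, 0.2015]
tcp_rot: [-1.571, 0.0, 0.82]
force: [-0.3, -0.1, -2.6]
width: 0.28
t: 10.4
eef_pos: [0.5746, 0.0499, 0.2009]
tcp_rot: [-1.571, -0.0, 0.82]
force: [0.7, 0.1, -2.1]
width: 0.277
t: 10.6
eef_pos: [0.5746, 0.0499, 0.2008]
tcp_rot: [-1.572, -0.001, 0.82]
force: [-3.3, -1.9, 5.6]
width: 0.282
10.6 [0.5746 0.0499 0.2008] [-1.5716 -0.0006  0.82  ] [-3.2832 -1.905   5.6342] [-0.0789  0.6132  0.0069]
```

View pics/s9.png

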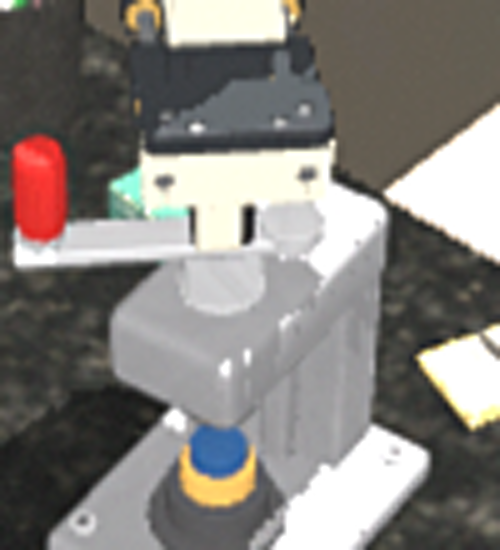

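Contact came on at TCP z≈0.201, about 18 mm after the tip, so the crank looks home. I'll ease off, release and check.

```bash
python3 -m handwheel '{"fingers":[0.02,0.03,0.06,0.093,0.093,0.093,0.093,0.093],"xyz":[[0,0,0.001],[0,0,0.001],[0,0,0.001],[0,0,0.001],[0,0,0.001],[0,0,0.001],[0,0,0.001],[0,0,0.001]],"twist":[0,0,0,0,0,0,0,0]}'
python3 -m handwheel '{"fingers":[0.093,0.093,0.093,0.093,0.093,0.093,0.093],"xyz":[[0,0,0.02],[0,0,0.05],[0.01,-0.01,0.08],[0.022,-0.02,0.095],[0.022,-0.02,0.095],[0.022,-0.02,0.095],[0.022,-0.02,0.095]],"twist":[0,0,0,0,0,0,0]}'
python3 - <<'E'
from h import *
s=read_state();print(s["t"],s["eef_pos"],s["tcp_rot"],s["force"],s["moment"])
np.save("w8.npy",np.r_[s["eef_pos"],s["tcp_rot"]])
cv2.imwrite("pics/w8.png",read_camera("wrist")[:,:,::-1])
cv2.imwrite("pics/s10.png",cv2.resize(cv2.convertScaleAbs(read_camera("scene")[150:260,270:370,::-1],alpha=1.5),None,fx=5,fy=5,interpolation=cv2.INTER_CUBIC))
E
```

```text
t: 11.45
eef_pos: [0.5744, 0.05, 0.2006]
tcp_rot: [-1.571, 0.0, 0.82]
force: [-0.0, -0.2, -0.8]
width: 0.785
t: 12.15
eef_pos: [0.5954, 0.0304, 0.2938]
tcp_rot: [-1.569, 0.002, 0.82]
force: [-0.3, -0.5, -0.2]
width: 0.999
12.15 [0.5954 0.0304 0.2938] [-1.5686  0.0016  0.8202] [-0.3002 -0.45   -0.1848] [-0.0568 -0.0044 -0.0272]
```

View pics/w8.png

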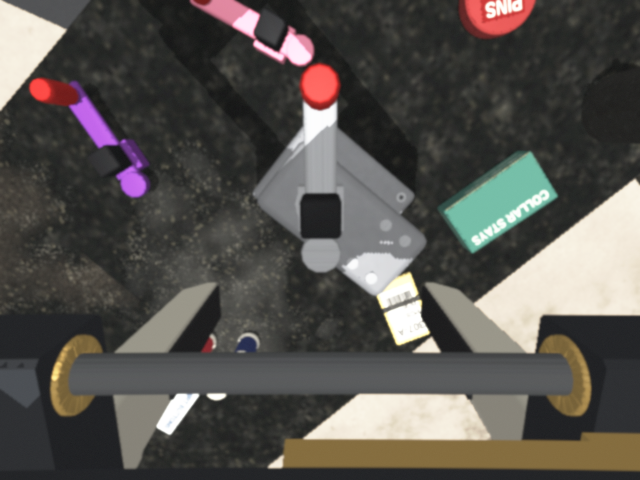

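View pics/s10.png

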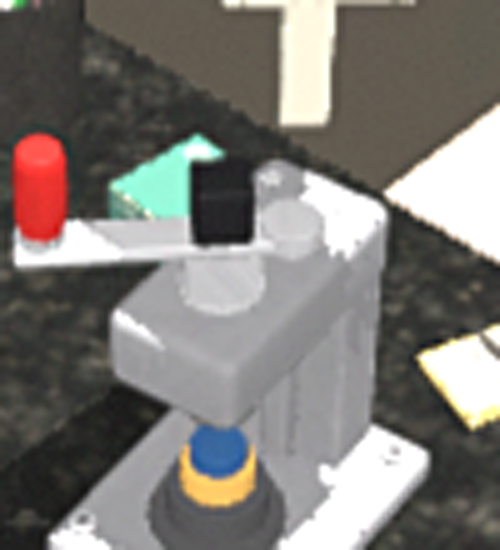

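```bash
python3 - <<'E'
from h import *
c=np.array([.5722,.0404])
for yaw in(135,137,139):
  for z in(.169,.177):
    a=np.radians(yaw);k=c+.075*np.array([np.cos(a),np.sin(a)])
    print(yaw,z,"knob top",proj("scene",[*k,z+.076]),"weight",proj("scene",[*(c-.03*np.array([np.cos(a),np.sin(a)])),z+.032]))
print("obs knob (277.8,179.5) weight",270+290/5,150+227/5)
W=wst("w8.npy");im=cv2.imread("pics/w8.png")
hsv=cv2.cvtColor(im,cv2.COLOR_BGR2HSV);m=((hsv[...,1]>180)&((hsv[...,0]<8)|(hsv[...,0]>172))&(hsv[...,2]>90)).astype(np.uint8)
m[:, :250]=0;m[:,400:]=0;m[130:]=0
ys,xs=np.nonzero(m);print("knob bbox",xs.min(),xs.max(),ys.min(),ys.max())
cv2.imwrite("pics/w8c.png",cv2.resize(cv2.convertScaleAbs(im[50:280,270:370],alpha=1.6),None,fx=2.6,fy=2.6,interpolation=cv2.INTER_CUBIC))
E
```

```text
135 0.169 knob top [277.5207 179.9563] weight [328.5908 194.8373]
135 0.177 knob top [277.4043 176.9187] weight [328.7098 191.955 ]
137 0.169 knob top [277.5586 180.7957] weight [328.5459 194.503 ]
137 0.177 knob top [277.4421 177.7573] weight [328.6646 191.621 ]
139 0.169 knob top [277.6419 181.6355] weight [328.4836 194.17  ]
139 0.177 knob top [277.5256 178.5964] weight [328.602  191.2882]
obs knob (277.8,179.5) weight 328.0 195.4
knob bbox 300 339 64 108
```

View pics/w8c.png

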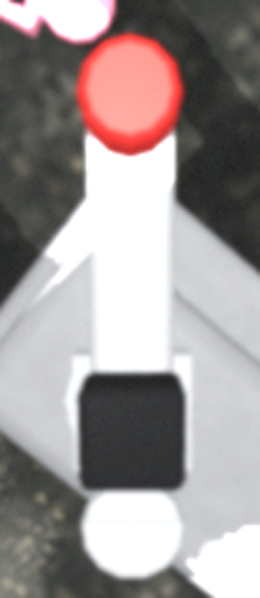

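```bash
python3 - <<'E'
from h import *
from scipy.optimize import least_squares
s=np.load("w8.npy");s[3:]=[-1.5708,0,.820];W=wrist(dict(eef_pos=s[:3],tcp_rot=s[3:]))
q=lambda x,y:np.array([(x+.5)/2.6+270-.5,(y+.5)/2.6+50-.5])
# block top back edge(-13), weight bottom, weight sides, knob sides, knob top edge, arm sides, hub front corners top
obs=[((-.044,0,.032),q(132,578),1,1),((-.03,.014,.032),q(80,530),1,0),((-.03,-.014,.032),q(184,530),1,0),((-.013,.013,.055),q(79,485),1,0),((-.013,-.013,.055),q(186,485),1,0),
((-.013,0,.058),q(132,490),0,1),((.075,.011,.073),q(77,92),1,0),((.075,-.011,.073),q(183,92),1,0),((.086,0,.073),q(130,35),0,1),((.016,.016,.02),q(72,355),1,0),((.016,-.016,.02),q(192,355),1,0),((.04,.011,.028),q(90,250),1,0),((.04,-.011,.028),q(176,250),1,0)]
X=np.array([o[0] for o in obs]);U=np.array([o[1] for o in obs]);M=np.array([o[2:] for o in obs])
def F(v,fz=True):
    c,n=np.cos(v[2]),np.sin(v[2]);P=np.c_[v[0]+c*X[:,0]-n*X[:,1],v[1]+n*X[:,0]+c*X[:,1],X[:,2]+.169];return ((camproj(*W,P)-U)*M).ravel()
r=least_squares(F,[.577,.047,2.39],loss="soft_l1");v=r.x;print(v[:2],np.degrees(v[2]));print(F(v).reshape(-1,2))
u=np.array([np.cos(v[2]),np.sin(v[2])]);b=.0024*np.array([np.cos(.82),np.sin(.82)])
print("axis corr",v[:2]+b,"knob corr",v[:2]+b+.075*u, "shift from here",v[:2]+b+.075*u-s[:2])
E
```

```text
[0.5759 0.0458] 137.134525658707
[[ 0.2071  0.7911]
 [ 0.11    0.    ]
 [ 0.1907  0.    ]
 [-0.133   0.    ]
 [ 0.0141  0.    ]
 [ 0.      1.2497]
 [-0.1708 -0.    ]
 [ 1.1175 -0.    ]
 [ 0.     -2.8765]
 [ 0.0666 -0.    ]
 [-0.2009 -0.    ]
 [-0.6594  0.    ]
 [-0.4368  0.    ]]
axis corr [0.5775 0.0476] knob corr [0.5226 0.0986] shift from here [-0.0729  0.0682]
```

```bash
python3 -m handwheel '{"fingers":[0.06,0.06,0.06,0.06,0.06,0.06,0.06,0.06],"xyz":[[-0.035,0.033,0],[-0.0735,0.0685,0],[-0.0735,0.0685,0],[-0.0735,0.0685,-0.03],[-0.0735,0.0685,-0.06],[-0.0735,0.0685,-0.08],[-0.0735,0.0685,-0.087],[-0.0735,0.0685,-0.087]],"twist":[0,0,0,0,0,0,0,0]}'
python3 -m handwheel '{"fingers":[0.015,0.015,0.015,0.015,0.015,0.015,0.015,0.015],"xyz":[[0,0,0],[0,0,0],[0,0,0],[0,0,0],[0,0,0],[0,0,0],[0,0,0],[0,0,0]],"twist":[0,0,0,0,0,0,0,0]}' 40
python3 - <<'E'
from h import *
s=read_state();print(s["t"],s["eef_pos"],s["tcp_rot"],s["force"],s["moment"],s["joint_pos"])
cv2.imwrite("pics/w9.png",read_camera("wrist")[:,:,::-1])
cv2.imwrite("pics/s11.png",cv2.resize(cv2.convertScaleAbs(read_camera("scene")[150:260,270:370,::-1],alpha=1.5),None,fx=5,fy=5,interpolation=cv2.INTER_CUBIC))
E
```

```text
t: 13.05
eef_pos: [0.522, 0.0983, 0.2073]
tcp_rot: [-1.569, 0.002, 0.82]
force: [-0.1, -0.0, 0.0]
width: 0.646
t: 13.85
eef_pos: [0.523, 0.0985, 0.2088]
tcp_rot: [-1.571, -0.0, 0.82]
force: [0.6, 0.4, 1.1]
width: 0.225
13.85 [0.523  0.0985 0.2088] [-1.5709 -0.0002  0.82  ] [0.5869 0.4197 1.0977] [0.0281 0.0592 0.0481] [ 0.0898 -0.049   1.6904  0.0001  1.4999 -0.7302]
```

View pics/w9.png

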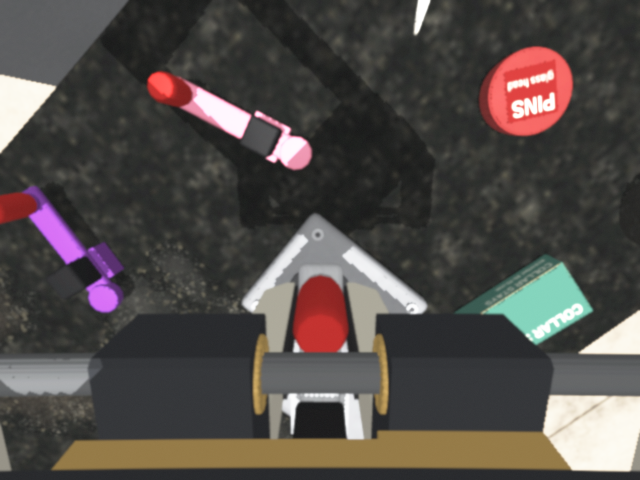

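View pics/s11.png

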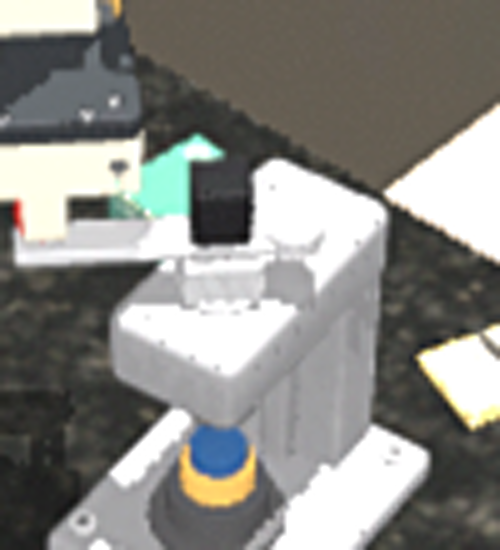

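Width is 21 mm, so the knob is held. Next I'll work out the circle shifts.

```bash
cat > arc.py <<'E'
import sys,numpy as np
f0,st,n=map(float,sys.argv[1:4]);r=.075;a=np.radians(f0);b=np.radians(f0-st*np.arange(1,n+1))
print([[round(r*(np.cos(x)-np.cos(a)),4),round(r*(np.sin(x)-np.sin(a)),4),0] for x in b])
E
python3 arc.py 137 5 8
```

```text
[[np.float64(0.0047), np.float64(0.0046), 0], [np.float64(0.0097), np.float64(0.0087), 0], [np.float64(0.0151), np.float64(0.0125), 0], [np.float64(0.0208), np.float64(0.0157), 0], [np.float64(0.0268), np.float64(0.0184), 0], [np.float64(0.0329), np.float64(0.0206), 0], [np.float64(0.0393), np.float64(0.0222), 0], [np.float64(0.0457), np.float64(0.0233), 0]]
```

```bash
sed -i 's/\[round(r/[float(round(r/; s/,4),round(r\*(np.sin(x)-np.sin(a)),4),0\]/,4)),float(round(r*(np.sin(x)-np.sin(a)),4)),0]/' arc.py
python3 -m handwheel '{"fingers":[0.015,0.015,0.015,0.015,0.015,0.015,0.015,0.015],"xyz":[[0.0047,0.0046,0],[0.0097,0.0087,0],[0.0151,0.0125,0],[0.0208,0.0157,0],[0.0268,0.0184,0],[0.0329,0.0206,0],[0.0393,0.0222,0],[0.0457,0.0233,0]],"twist":[0,0,0,0,0,0,0,0]}'
cat > st.py <<'E'
from h import *
s=read_state();c=np.array([.577,.0475]);d=s["eef_pos"][:2]-c;r=np.hypot(*d);u=d/r;t=np.array([u[1],-u[0]])
print("t",s["t"],"pos",s["eef_pos"],"ang",np.degrees(np.arctan2(d[1],d[0])),"r",r,"F",s["force"],"Frad(out)",s["force"][:2]@u,"Ftan(cw)",s["force"][:2]@t,"w",s["width"])
E
python3 st.py; python3 arc.py 97 10 8
```

```text
t: 14.75
eef_pos: [0.5677, 0.1211, 0.2081]
tcp_rot: [-1.569, 0.004, 0.82]
force: [-6.6, -6.0, 4.0]
width: 0.232
t 14.75 pos [0.5677 0.1211 0.2081] ang 97.16627401471803 r 0.07415601148131894 F [-6.6131 -5.9936  4.012 ] Frad(out) -5.121772886686771 Ftan(cw) -7.309143890240525 w 0.23212225793126248
[[0.0131, 0.0005, 0], [0.026, -0.0014, 0], [0.0384, -0.0054, 0], [0.05, -0.0115, 0], [0.0603, -0.0196, 0], [0.069, -0.0293, 0], [0.076, -0.0404, 0], [0.0809, -0.0525, 0]]
```

```bash

python3 -m handwheel '{"fingers":[0.015,0.015,0.015,0.015,0.015,0.015,0.015,0.015],"xyz":[[0.0131,0.0005,0],[0.026,-0.0014,0],[0.0384,-0.0054,0],[0.05,-0.0115,0],[0.0603,-0.0196,0],[0.069,-0.0293,0],[0.076,-0.0404,0],[0.0809,-0.0525,0]],"twist":[0,0,0,0,0,0,0,0]}'
python3 st.py; python3 arc.py 17 10 8
```

```text
t: 15.55
eef_pos: [0.6487, 0.0712, 0.2081]
tcp_rot: [-1.566, 0.0, 0.822]
force: [-8.2, 6.5, 4.1]
width: 0.229
t 15.55 pos [0.6487 0.0712 0.2081] ang 18.328953180395697 r 0.07550835981204453 F [-8.1786  6.5378  4.1447] Frad(out) -5.7076697036982145 Ftan(cw) -8.77804469861651 w 0.22941909713088754
[[0.0027, -0.0128, 0], [0.0032, -0.0259, 0], [0.0014, -0.0388, 0], [-0.0027, -0.0512, 0], [-0.0088, -0.0628, 0], [-0.0169, -0.0731, 0], [-0.0266, -0.0818, 0], [-0.0377, -0.0888, 0]]
```

```bash

python3 -m handwheel '{"fingers":[0.015,0.015,0.015,0.015,0.015,0.015,0.015,0.015],"xyz":[[0.0027,-0.0128,0],[0.0032,-0.0259,0],[0.0014,-0.0388,0],[-0.0027,-0.0512,0],[-0.0088,-0.0628,0],[-0.0169,-0.0731,0],[-0.0266,-0.0818,0],[-0.0377,-0.0888,0]],"twist":[0,0,0,0,0,0,0,0]}'
python3 st.py; python3 arc.py -63 10 8; python3 arc.py -143 10 8; python3 arc.py 137 10 8
```

```text
t: 16.35
eef_pos: [0.6141, -0.0191, 0.2094]
tcp_rot: [-1.574, -0.004, 0.82]
force: [6.8, 2.4, -0.7]
width: 0.225
t 16.35 pos [ 0.6141 -0.0191  0.2094] ang -60.87853815931891 r 0.07623885424698401 F [ 6.7577  2.3715 -0.743 ] Frad(out) 1.2170503045554644 Ftan(cw) -7.0576041464875505 w 0.2254559491182306
[[-0.0121, -0.0049, 0], [-0.0249, -0.0076, 0], [-0.038, -0.0081, 0], [-0.0509, -0.0063, 0], [-0.0634, -0.0022, 0], [-0.0749, 0.0039, 0], [-0.0852, 0.012, 0], [-0.0939, 0.0217, 0]]
[[-0.0069, 0.0111, 0], [-0.0118, 0.0232, 0], [-0.0145, 0.036, 0], [-0.015, 0.0491, 0], [-0.0132, 0.062, 0], [-0.0091, 0.0744, 0], [-0.003, 0.086, 0], [0.005, 0.0963, 0]]
[[0.0097, 0.0087, 0], [0.0208, 0.0157, 0], [0.0329, 0.0206, 0], [0.0457, 0.0233, 0], [0.0588, 0.0237, 0], [0.0717, 0.0219, 0], [0.0842, 0.0179, 0], [0.0957, 0.0118, 0]]
```

```bash

python3 -m handwheel '{"fingers":[0.015,0.015,0.015,0.015,0.015,0.015,0.015,0.015],"xyz":[[-0.0121,-0.0049,0],[-0.0249,-0.0076,0],[-0.038,-0.0081,0],[-0.0509,-0.0063,0],[-0.0634,-0.0022,0],[-0.0749,0.0039,0],[-0.0852,0.012,0],[-0.0939,0.0217,0]],"twist":[0,0,0,0,0,0,0,0]}'
python3 st.py
```

```text
t: 17.15
eef_pos: [0.5183, -0.0001, 0.2092]
tcp_rot: [-1.575, 0.002, 0.818]
force: [-0.0, -9.7, 1.9]
width: 0.232
t 17.15 pos [ 0.5183 -0.0001  0.2092] ang -140.96503642947286 r 0.07559330010276222 F [-0.0184 -9.6813  1.8864] Frad(out) 6.111514292068818 Ftan(cw) -7.508467356755412 w 0.2318631204197737
```

```bash

python3 -m handwheel '{"fingers":[0.015,0.015,0.015,0.015,0.015,0.015,0.015,0.015],"xyz":[[-0.0069,0.0111,0],[-0.0118,0.0232,0],[-0.0145,0.036,0],[-0.015,0.0491,0],[-0.0132,0.062,0],[-0.0091,0.0744,0],[-0.003,0.086,0],[0.005,0.0963,0]],"twist":[0,0,0,0,0,0,0,0]}'
python3 st.py
python3 - <<'E'
from h import *
cv2.imwrite("pics/s12.png",cv2.resize(cv2.convertScaleAbs(read_camera("scene")[150:280,250:370,::-1],alpha=1.5),None,fx=4.5,fy=4.5,interpolation=cv2.INTER_CUBIC))
E
```

```text
t: 17.95
eef_pos: [0.5225, 0.0981, 0.2084]
tcp_rot: [-1.571, 0.003, 0.82]
force: [-2.3, -8.3, 1.1]
width: 0.224
t 17.95 pos [0.5225 0.0981 0.2084] ang 137.11546023736403 r 0.07436679333116339 F [-2.3082 -8.3497  1.0764] Frad(out) -3.990827142343769 Ftan(cw) -7.688829869432794 w 0.22408603430347396
```

View pics/s12.png

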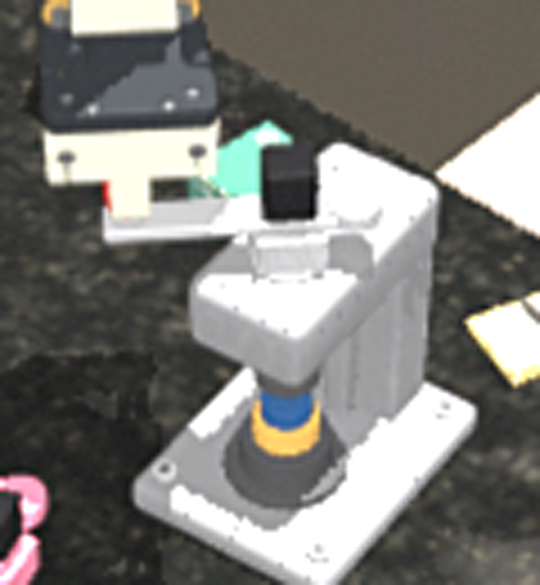

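One turn is done, and the ram is visibly lower with tangential force steady at about 7.5 N. Continuing.

```bash

python3 -m handwheel '{"fingers":[0.015,0.015,0.015,0.015,0.015,0.015,0.015,0.015],"xyz":[[0.0097,0.0087,0],[0.0208,0.0157,0],[0.0329,0.0206,0],[0.0457,0.0233,0],[0.0588,0.0237,0],[0.0717,0.0219,0],[0.0842,0.0179,0],[0.0957,0.0118,0]],"twist":[0,0,0,0,0,0,0,0]}'
python3 st.py;  python3 arc.py 57 10 8;python3 arc.py -23 10 8;
```

```text
t: 18.8
eef_pos: [0.6172, 0.1104, 0.2079]
tcp_rot: [-1.567, 0.004, 0.821]
force: [-10.8, -2.2, 6.1]
width: 0.229
t 18.8 pos [0.6172 0.1104 0.2079] ang 57.39515920331266 r 0.07467021268980716 F [-10.8379  -2.1958   6.138 ] Frad(out) -7.689715917269227 Ftan(cw) -7.9467329372618005 w 0.2290094808728853
[[0.0103, -0.008, 0], [0.019, -0.0178, 0], [0.026, -0.0289, 0], [0.0309, -0.041, 0], [0.0336, -0.0538, 0], [0.034, -0.0668, 0], [0.0322, -0.0798, 0], [0.0282, -0.0922, 0]]
[[-0.0061, -0.0115, 0], [-0.0142, -0.0218, 0], [-0.0239, -0.0306, 0], [-0.035, -0.0375, 0], [-0.0471, -0.0424, 0], [-0.0599, -0.0451, 0], [-0.073, -0.0456, 0], [-0.0859, -0.0438, 0]]
```

```bash

python3 -m handwheel '{"fingers":[0.015,0.015,0.015,0.015,0.015,0.015,0.015,0.015],"xyz":[[0.0099,-0.0084,0],[0.0186,-0.0182,0],[0.0256,-0.0293,0],[0.0305,-0.0414,0],[0.0332,-0.0542,0],[0.0336,-0.0672,0],[0.0318,-0.0802,0],[0.0278,-0.0926,0]],"twist":[0,0,0,0,0,0,0,0]}'
python3 st.py
python3 - <<'E'
from h import *
cv2.imwrite("pics/s13.png",cv2.resize(cv2.convertScaleAbs(read_camera("scene")[150:280,250:370,::-1],alpha=1.5),None,fx=4.5,fy=4.5,interpolation=cv2.INTER_CUBIC))
E
```

```text
t: 19.6
eef_pos: [0.6477, 0.0197, 0.2088]
tcp_rot: [-1.57, -0.004, 0.822]
force: [3.1, 7.6, 0.3]
width: 0.231
t 19.6 pos [0.6477 0.0197 0.2088] ang -21.46057253560071 r 0.07599427590121795 F [3.1205 7.5971 0.2805] Frad(out) 0.12464266334443318 Ftan(cw) -8.212061638502053 w 0.2305348865864353
```

View pics/s13.png

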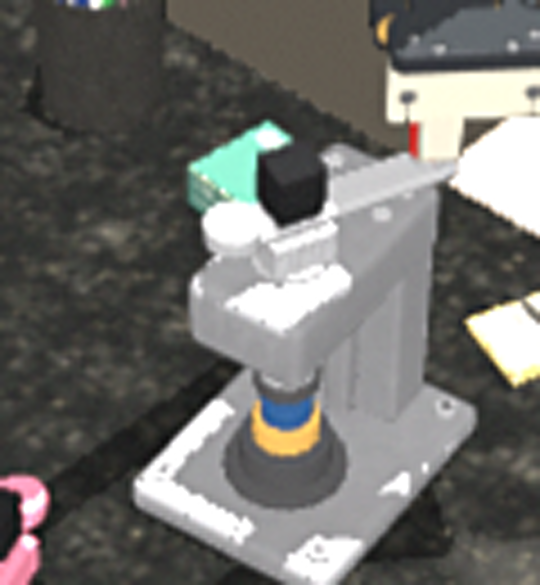

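```bash

python3 -m handwheel '{"fingers":[0.015,0.015,0.015,0.015,0.015,0.015,0.015,0.015],"xyz":[[-0.0061,-0.0115,0],[-0.0142,-0.0218,0],[-0.0239,-0.0306,0],[-0.035,-0.0375,0],[-0.0471,-0.0424,0],[-0.0599,-0.0451,0],[-0.073,-0.0456,0],[-0.0859,-0.0438,0]],"twist":[0,0,0,0,0,0,0,0]}'
python3 st.py;  python3 arc.py -103 5 8; python3 arc.py -143 5 8; python3 arc.py 177 5 8;  python3 arc.py 137 5 8
```

```text
t: 20.45
eef_pos: [0.5623, -0.0272, 0.2096]
tcp_rot: [-1.576, -0.002, 0.819]
force: [6.7, -2.8, -0.3]
width: 0.23
t 20.45 pos [ 0.5623 -0.0272  0.2096] ang -101.0931195545123 r 0.07617168016748968 F [ 6.7015 -2.8386 -0.3294] Frad(out) 1.4961599554879097 Ftan(cw) -7.1224908163176615 w 0.2297742228879559
[[-0.0063, 0.0017, 0], [-0.0124, 0.004, 0], [-0.0183, 0.0069, 0], [-0.024, 0.0102, 0], [-0.0293, 0.014, 0], [-0.0343, 0.0182, 0], [-0.0389, 0.0229, 0], [-0.043, 0.0279, 0]]
[[-0.0037, 0.0054, 0], [-0.0069, 0.0111, 0], [-0.0096, 0.017, 0], [-0.0118, 0.0232, 0], [-0.0135, 0.0295, 0], [-0.0145, 0.036, 0], [-0.0151, 0.0425, 0], [-0.015, 0.0491, 0]]
[[0.0006, 0.0065, 0], [0.0018, 0.0129, 0], [0.0036, 0.0193, 0], [0.0059, 0.0254, 0], [0.0087, 0.0313, 0], [0.012, 0.0369, 0], [0.0158, 0.0422, 0], [0.02, 0.0472, 0]]
[[0.0047, 0.0046, 0], [0.0097, 0.0087, 0], [0.0151, 0.0125, 0], [0.0208, 0.0157, 0], [0.0268, 0.0184, 0], [0.0329, 0.0206, 0], [0.0393, 0.0222, 0], [0.0457, 0.0233, 0]]
```

Now 40° per call, watching the tangential force (baseline about 7.0–8.2 N).

```bash

python3 -m handwheel '{"fingers":[0.015,0.015,0.015,0.015,0.015,0.015,0.015,0.015],"xyz":[[-0.0063,0.0017,0],[-0.0124,0.004,0],[-0.0183,0.0069,0],[-0.024,0.0102,0],[-0.0293,0.014,0],[-0.0343,0.0182,0],[-0.0389,0.0229,0],[-0.043,0.0279,0]],"twist":[0,0,0,0,0,0,0,0]}'
python3 st.py
```

```text
t: 21.25
eef_pos: [0.5182, -0.0001, 0.2092]
tcp_rot: [-1.574, 0.002, 0.819]
force: [1.3, -9.2, 2.3]
width: 0.23
t 21.25 pos [ 0.5182 -0.0001  0.2092] ang -141.035299891448 r 0.07563687033289118 F [ 1.2542 -9.1736  2.2831] Frad(out) 4.793574832222866 Ftan(cw) -7.921452654783276 w 0.23022799328180849
```

```bash

python3 -m handwheel '{"fingers":[0.015,0.015,0.015,0.015,0.015,0.015,0.015,0.015],"xyz":[[-0.0037,0.0054,0],[-0.0069,0.0111,0],[-0.0096,0.017,0],[-0.0118,0.0232,0],[-0.0135,0.0295,0],[-0.0145,0.036,0],[-0.0151,0.0425,0],[-0.015,0.0491,0]],"twist":[0,0,0,0,0,0,0,0]}'
python3 st.py
```

```text
t: 22.05
eef_pos: [0.5021, 0.0497, 0.2087]
tcp_rot: [-1.572, 0.003, 0.819]
force: [-3.7, -7.6, 2.6]
width: 0.229
t 22.05 pos [0.5021 0.0497 0.2087] ang 178.34220670571776 r 0.07491090694025462 F [-3.7308 -7.5535  2.6392] Frad(out) 3.5107629181356383 Ftan(cw) -7.6582272028093294 w 0.22855942129957604
```

```bash

python3 -m handwheel '{"fingers":[0.015,0.015,0.015,0.015,0.015,0.015,0.015,0.015],"xyz":[[0.0006,0.0065,0],[0.0018,0.0129,0],[0.0036,0.0193,0],[0.0059,0.0254,0],[0.0087,0.0313,0],[0.012,0.0369,0],[0.0158,0.0422,0],[0.02,0.0472,0]],"twist":[0,0,0,0,0,0,0,0]}'
python3 st.py
```

```text
t: 22.85
eef_pos: [0.5219, 0.0973, 0.2084]
tcp_rot: [-1.571, 0.004, 0.82]
force: [-5.2, -6.6, 3.4]
width: 0.226
t 22.85 pos [0.5219 0.0973 0.2084] ang 137.86663815140975 r 0.07429430405044053 F [-5.244  -6.6121  3.3722] Frad(out) -0.5468709741168019 Ftan(cw) -8.42144705953877 w 0.22613535189895817
```

```bash

python3 -m handwheel '{"fingers":[0.015,0.015,0.015,0.015,0.015,0.015,0.015,0.015],"xyz":[[0.0047,0.0046,0],[0.0097,0.0087,0],[0.0151,0.0125,0],[0.0208,0.0157,0],[0.0268,0.0184,0],[0.0329,0.0206,0],[0.0393,0.0222,0],[0.0457,0.0233,0]],"twist":[0,0,0,0,0,0,0,0]}'
python3 st.py; for a in 97 57 17 -23 -63; do python3 arc.py $a 5 8; done
```

```text
t: 23.65
eef_pos: [0.5672, 0.1209, 0.2082]
tcp_rot: [-1.569, 0.004, 0.82]
force: [-8.2, -4.2, 4.6]
width: 0.228
t 23.65 pos [0.5672 0.1209 0.2082] ang 97.6009624236808 r 0.07409110257693685 F [-8.2473 -4.1981  4.5565] Frad(out) -3.0702788434839636 Ftan(cw) -8.730110861805912 w 0.22847577693135218
[[0.0065, 0.0005, 0], [0.0131, 0.0005, 0], [0.0196, -0.0002, 0], [0.026, -0.0014, 0], [0.0323, -0.0031, 0], [0.0384, -0.0054, 0], [0.0444, -0.0082, 0], [0.05, -0.0115, 0]]
[[0.0053, -0.0038, 0], [0.0103, -0.008, 0], [0.0149, -0.0127, 0], [0.019, -0.0178, 0], [0.0228, -0.0232, 0], [0.026, -0.0289, 0], [0.0287, -0.0348, 0], [0.0309, -0.041, 0]]
[[0.0016, -0.0063, 0], [0.0027, -0.0128, 0], [0.0032, -0.0193, 0], [0.0032, -0.0259, 0], [0.0025, -0.0324, 0], [0.0014, -0.0388, 0], [-0.0004, -0.0451, 0], [-0.0027, -0.0512, 0]]
[[-0.0028, -0.0059, 0], [-0.0061, -0.0115, 0], [-0.0099, -0.0169, 0], [-0.0142, -0.0218, 0], [-0.0189, -0.0264, 0], [-0.0239, -0.0306, 0], [-0.0293, -0.0343, 0], [-0.035, -0.0375, 0]]
[[-0.006, -0.0027, 0], [-0.0121, -0.0049, 0], [-0.0185, -0.0065, 0], [-0.0249, -0.0076, 0], [-0.0314, -0.0081, 0], [-0.038, -0.0081, 0], [-0.0445, -0.0074, 0], [-0.0509, -0.0063, 0]]
```

```bash

python3 -m handwheel '{"fingers":[0.015,0.015,0.015,0.015],"xyz":[[0.0065,0.0005,0],[0.0131,0.0005,0],[0.0196,-0.0002,0],[0.026,-0.0014,0]],"twist":[0,0,0,0]}'
python3 st.py
python3 - <<'E'
from h import *
cv2.imwrite("pics/s14.png",cv2.resize(cv2.convertScaleAbs(read_camera("scene")[220:280,280:360,::-1],alpha=1.8),None,fx=8,fy=8,interpolation=cv2.INTER_CUBIC))
E
python3 st.py;python3 arc.py 77 5 8
```

```text
t: 24.05
eef_pos: [0.5929, 0.1199, 0.2081]
tcp_rot: [-1.568, 0.004, 0.82]
force: [-8.7, -1.8, 5.6]
width: 0.228
t 24.05 pos [0.5929 0.1199 0.2081] ang 77.6101709327827 r 0.07416927577639587 F [-8.7279 -1.7574  5.5527] Frad(out) -3.5891668088084128 Ftan(cw) -8.147514168676977 w 0.22770525022874386
t 24.1 pos [0.5937 0.1198 0.2081] ang 77.02086704974928 r 0.07415237034347179 F [-8.3475 -1.8235  5.447 ] Frad(out) -3.6517164328675875 Ftan(cw) -7.724694593607477 w 0.22899373789078187
[[0.0063, -0.0017, 0], [0.0124, -0.004, 0], [0.0183, -0.0069, 0], [0.024, -0.0102, 0], [0.0293, -0.014, 0], [0.0343, -0.0182, 0], [0.0389, -0.0229, 0], [0.043, -0.0279, 0]]
```

View pics/s14.png

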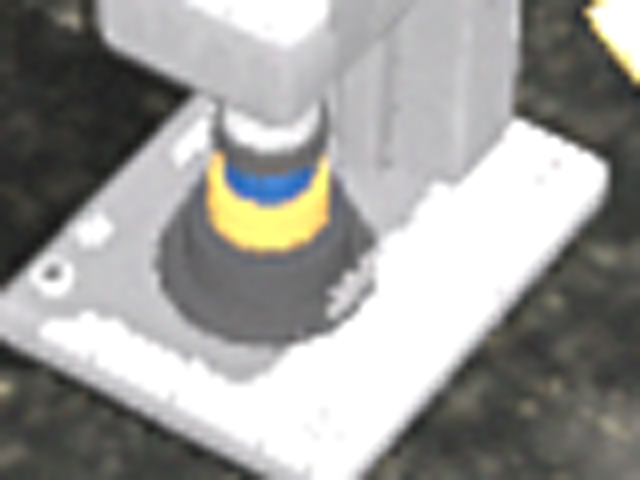

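The force is back to about 8 N, so there's no contact yet. 20° at a time from here.

```bash

python3 -m handwheel '{"fingers":[0.015,0.015,0.015,0.015],"xyz":[[0.0063,-0.0017,0],[0.0124,-0.004,0],[0.0183,-0.0069,0],[0.024,-0.0102,0]],"twist":[0,0,0,0]}'
python3 st.py
```

```text
t: 24.5
eef_pos: [0.6168, 0.1104, 0.2082]
tcp_rot: [-1.567, 0.003, 0.821]
force: [-9.4, 1.3, 5.0]
width: 0.228
t 24.5 pos [0.6168 0.1104 0.2082] ang 57.69391832037877 r 0.07446303698280411 F [-9.4469  1.3064  5.0241] Frad(out) -3.9446194186568375 Ftan(cw) -8.682738318995305 w 0.22784530165248396
```

```bash

python3 -m handwheel '{"fingers":[0.015,0.015,0.015,0.015],"xyz":[[0.0053,-0.0038,0],[0.0103,-0.008,0],[0.0149,-0.0127,0],[0.019,-0.0178,0]],"twist":[0,0,0,0]}'
python3 st.py; for a in 37 -3 -43 -83; do python3 arc.py $a 5 4; done
```

```text
t: 24.9
eef_pos: [0.636, 0.0936, 0.2082]
tcp_rot: [-1.567, 0.002, 0.821]
force: [-7.4, 4.6, 5.1]
width: 0.224
t 24.9 pos [0.636  0.0936 0.2082] ang 37.986838423656664 r 0.07482447872795152 F [-7.4441  4.5652  5.0535] Frad(out) -3.057299422965347 Ftan(cw) -8.179761380959103 w 0.2238318257179496
[[0.0037, -0.0054, 0], [0.0069, -0.0111, 0], [0.0096, -0.017, 0], [0.0118, -0.0232, 0]]
[[-0.0006, -0.0065, 0], [-0.0018, -0.0129, 0], [-0.0036, -0.0193, 0], [-0.0059, -0.0254, 0]]
[[-0.0047, -0.0046, 0], [-0.0097, -0.0087, 0], [-0.0151, -0.0125, 0], [-0.0208, -0.0157, 0]]
[[-0.0065, -0.0005, 0], [-0.0131, -0.0005, 0], [-0.0196, 0.0002, 0], [-0.026, 0.0014, 0]]
```

Baseline is still about 8.2 N at 37° (2.28 turns).

```bash

python3 -m handwheel '{"fingers":[0.015,0.015,0.015,0.015],"xyz":[[0.0037,-0.0054,0],[0.0069,-0.0111,0],[0.0096,-0.017,0],[0.0118,-0.0232,0]],"twist":[0,0,0,0]}'
python3 st.py
```

```text
t: 25.3
eef_pos: [0.6484, 0.0711, 0.2084]
tcp_rot: [-1.567, -0.001, 0.822]
force: [-4.0, 7.5, 3.7]
width: 0.227
t 25.3 pos [0.6484 0.0711 0.2084] ang 18.27105097904992 r 0.07523399850111823 F [-3.988   7.5292  3.7173] Frad(out) -1.4264111183816708 Ftan(cw) -8.399856932137064 w 0.22686532773822046
```

```bash

python3 -m handwheel '{"fingers":[0.015,0.015,0.015,0.015],"xyz":[[0.0016,-0.0063,0],[0.0027,-0.0128,0],[0.0032,-0.0193,0],[0.0032,-0.0259,0]],"twist":[0,0,0,0]}'
python3 st.py
```

```text
t: 25.7
eef_pos: [0.6526, 0.0454, 0.2086]
tcp_rot: [-1.569, -0.002, 0.822]
force: [-0.4, 8.2, 1.7]
width: 0.226
t 25.7 pos [0.6526 0.0454 0.2086] ang -1.594227518184902 r 0.07561966170021697 F [-0.3687  8.2429  1.6947] Frad(out) -0.5979196138299372 Ftan(cw) -8.229414253276438 w 0.22628441683246595
```

```bash

python3 -m handwheel '{"fingers":[0.015,0.015,0.015,0.015],"xyz":[[-0.0006,-0.0065,0],[-0.0018,-0.0129,0],[-0.0036,-0.0193,0],[-0.0059,-0.0254,0]],"twist":[0,0,0,0]}'
python3 st.py
```

```text
t: 26.1
eef_pos: [0.6476, 0.0196, 0.209]
tcp_rot: [-1.571, -0.004, 0.821]
force: [4.0, 6.0, -0.2]
width: 0.23
t 26.1 pos [0.6476 0.0196 0.209 ] ang -21.59157833146693 r 0.07592562448738668 F [ 4.0173  6.0335 -0.202 ] Frad(out) 1.5151284145153914 Ftan(cw) -7.0884690042984495 w 0.22955986877150406
```

At -23° (2.44 turns) there's still no contact.

```bash

python3 -m handwheel '{"fingers":[0.015,0.015,0.015,0.015],"xyz":[[-0.0028,-0.0059,0],[-0.0061,-0.0115,0],[-0.0099,-0.0169,0],[-0.0142,-0.0218,0]],"twist":[0,0,0,0]}'
python3 st.py
```

```text
t: 26.5
eef_pos: [0.634, -0.0029, 0.2092]
tcp_rot: [-1.573, -0.004, 0.821]
force: [6.0, 3.3, 0.6]
width: 0.23
t 26.5 pos [ 0.634  -0.0029  0.2092] ang -41.523742465773104 r 0.07608060943568605 F [6.0164 3.265  0.6046] Frad(out) 2.3398406576732405 Ftan(cw) -6.4329029476759665 w 0.23030985229878528
```

```bash

python3 -m handwheel '{"fingers":[0.015,0.015,0.015,0.015],"xyz":[[-0.0047,-0.0046,0],[-0.0097,-0.0087,0],[-0.0151,-0.0125,0],[-0.0208,-0.0157,0]],"twist":[0,0,0,0]}'
python3 st.py
```

```text
t: 26.9
eef_pos: [0.6135, -0.0195, 0.2094]
tcp_rot: [-1.574, -0.004, 0.82]
force: [7.8, 2.7, 0.9]
width: 0.229
t 26.9 pos [ 0.6135 -0.0195  0.2094] ang -61.42782836954172 r 0.07623763139213821 F [7.8492 2.6673 0.8506] Frad(out) 1.4115403874654335 Ftan(cw) -8.169015570138347 w 0.22888443004500209
```

```bash

python3 -m handwheel '{"fingers":[0.015,0.015,0.015,0.015],"xyz":[[-0.006,-0.0027,0],[-0.0121,-0.0049,0],[-0.0185,-0.0065,0],[-0.0249,-0.0076,0]],"twist":[0,0,0,0]}'
python3 st.py
```

```text
t: 27.3
eef_pos: [0.5886, -0.0278, 0.2096]
tcp_rot: [-1.575, -0.003, 0.82]
force: [7.8, -1.2, -0.2]
width: 0.231
t 27.3 pos [ 0.5886 -0.0278  0.2096] ang -81.21253779313355 r 0.07623003341632607 F [ 7.7658 -1.201  -0.1512] Frad(out) 2.373273384768656 Ftan(cw) -7.491162563268964 w 0.2309950747146351
```

```bash

python3 -m handwheel '{"fingers":[0.015,0.015,0.015,0.015],"xyz":[[-0.0065,-0.0005,0],[-0.0131,-0.0005,0],[-0.0196,0.0002,0],[-0.026,0.0014,0]],"twist":[0,0,0,0]}'
python3 st.py; for a in -103 -123 -143 -163; do python3 arc.py $a 5 4; done
python3 - <<'E'
from h import *
cv2.imwrite("pics/s15.png",cv2.resize(cv2.convertScaleAbs(read_camera("scene")[220:280,280:360,::-1],alpha=1.8),None,fx=8,fy=8,interpolation=cv2.INTER_CUBIC))
E
```

```text
t: 27.7
eef_pos: [0.5626, -0.0272, 0.2096]
tcp_rot: [-1.576, -0.002, 0.819]
force: [8.1, -4.6, 0.5]
width: 0.23
t 27.7 pos [ 0.5626 -0.0272  0.2096] ang -100.92933104502737 r 0.07612003406001087 F [ 8.1115 -4.6332  0.5175] Frad(out) 3.0112571391718985 Ftan(cw) -8.842839668093362 w 0.2296020550175776
[[-0.0063, 0.0017, 0], [-0.0124, 0.004, 0], [-0.0183, 0.0069, 0], [-0.024, 0.0102, 0]]
[[-0.0053, 0.0038, 0], [-0.0103, 0.008, 0], [-0.0149, 0.0127, 0], [-0.019, 0.0178, 0]]
[[-0.0037, 0.0054, 0], [-0.0069, 0.0111, 0], [-0.0096, 0.017, 0], [-0.0118, 0.0232, 0]]
[[-0.0016, 0.0063, 0], [-0.0027, 0.0128, 0], [-0.0032, 0.0193, 0], [-0.0032, 0.0259, 0]]
```

View pics/s15.png

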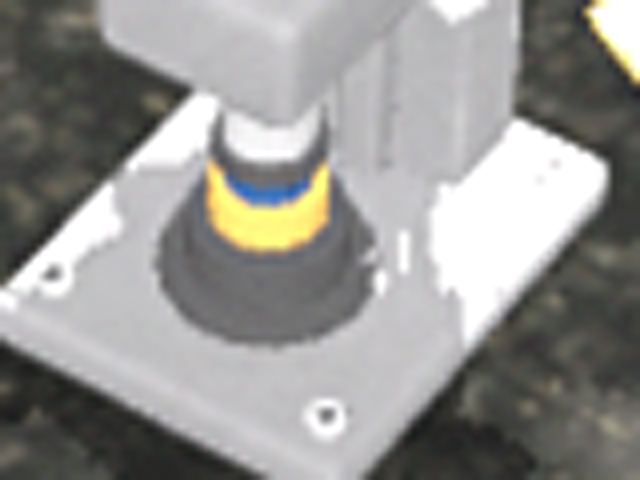

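```bash

python3 -m handwheel '{"fingers":[0.015,0.015,0.015,0.015],"xyz":[[-0.0063,0.0017,0],[-0.0124,0.004,0],[-0.0183,0.0069,0],[-0.024,0.0102,0]],"twist":[0,0,0,0]}'
python3 st.py
```

```text
t: 28.15
eef_pos: [0.5382, -0.0177, 0.2095]
tcp_rot: [-1.576, -0.0, 0.819]
force: [6.3, -8.1, -0.4]
width: 0.227
t 28.15 pos [ 0.5382 -0.0177  0.2095] ang -120.75564347569915 r 0.07589342646421506 F [ 6.3301 -8.147  -0.3795] Frad(out) 3.7640404772668408 Ftan(cw) -9.606025752455652 w 0.2274103716407636
```

```bash

python3 -m handwheel '{"fingers":[0.015,0.015,0.015,0.015],"xyz":[[-0.0053,0.0038,0],[-0.0103,0.008,0],[-0.0149,0.0127,0],[-0.019,0.0178,0]],"twist":[0,0,0,0]}'
python3 st.py
```

```text
t: 28.55
eef_pos: [0.5185, -0.0004, 0.2093]
tcp_rot: [-1.576, 0.002, 0.819]
force: [3.3, -10.5, 0.7]
width: 0.225
t 28.55 pos [ 0.5185 -0.0004  0.2093] ang -140.70850818475077 r 0.07560663601155668 F [  3.257  -10.5172   0.7049] Frad(out) 4.139482532367627 Ftan(cw) -10.202231525021826 w 0.22501723968381837
```

Tangential force is about 2.5 N over the baseline here, which matches contact near -90°. I'll go about 15° further in single rows to confirm the slope.

```bash

python3 -m handwheel '{"fingers":[0.015],"xyz":[[-0.0037,0.0054,0]],"twist":[0]}'>/dev/null
python3 st.py
python3 -m handwheel '{"fingers":[0.015],"xyz":[[-0.0032,0.0057,0]],"twist":[0]}'>/dev/null
python3 st.py
python3 -m handwheel '{"fingers":[0.015],"xyz":[[-0.0027,0.0059,0]],"twist":[0]}'>/dev/null
python3 st.py
python3 - <<'E'
from h import *
cv2.imwrite("pics/s16.png",cv2.resize(cv2.convertScaleAbs(read_camera("scene")[220:280,280:360,::-1],alpha=1.8),None,fx=8,fy=8,interpolation=cv2.INTER_CUBIC))
E
python3 st.py
```

```text
t 28.65 pos [0.5146 0.0049 0.2092] ang -145.6981988284726 r 0.07553092493267628 F [  2.0615 -10.5613   1.0759] Frad(out) 4.248878645093294 Ftan(cw) -9.886233048434118 w 0.2285589245678686
t 28.75 pos [0.5112 0.0106 0.2092] ang -150.71781566997018 r 0.0754440080003699 F [  0.6809 -11.5264   2.0307] Frad(out) 5.04376031056018 Ftan(cw) -10.386624478553035 w 0.22899085863010396
t 28.85 pos [0.5083 0.0165 0.2091] ang -155.71023010085116 r 0.07538088158106968 F [  0.1169 -11.8608   2.6069] Frad(out) 4.77242475915585 Ftan(cw) -10.858925550496028 w 0.23050257530161714
t 28.9 pos [0.5079 0.0173 0.209 ] ang -156.3818500546364 r 0.07538804295454087 F [ -1.612  -10.9451   3.425 ] Frad(out) 5.8620536309751925 Ftan(cw) -9.382454550947436 w 0.22682546917840155
```

View pics/s16.png

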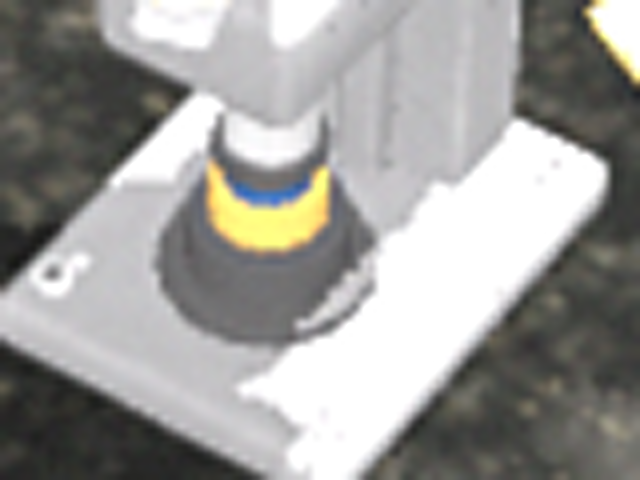

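The rise is about 3 N, or roughly 60° past contact and about 145 N, which is mid-window. Stopping and letting go.

```bash

python3 -m handwheel '{"fingers":[0.023,0.03,0.04,0.05,0.06,0.06,0.06],"xyz":[[0,0,0],[0,0,0],[0,0,0],[0,0,0],[0,0,0],[0,0,0],[0,0,0]],"twist":[0,0,0,0,0,0,0]}'
python3 -m handwheel '{"fingers":[0.06,0.06,0.06,0.06,0.06,0.06,0.06],"xyz":[[0,0,0.01],[0,0,0.04],[0,0,0.08],[0,-0.03,0.11],[0,-0.075,0.11],[0,-0.12,0.11],[0,-0.12,0.11]],"twist":[0,0,0,0,0,0,0]}'
python3 - <<'E'
from h import *
s=read_state();print(s["t"],s["eef_pos"],s["force"],s["qd"])
cv2.imwrite("pics/s17.png",read_camera("scene")[:,:,::-1])
im=cv2.imread("pics/s17.png")
cv2.imwrite("pics/s17c.png",cv2.resize(cv2.convertScaleAbs(im[150:280,250:370],alpha=1.5),None,fx=4.5,fy=4.5,interpolation=cv2.INTER_CUBIC))
E
```

```text
t: 29.6
eef_pos: [0.5078, 0.0189, 0.2086]
tcp_rot: [-1.571, -0.0, 0.82]
force: [-0.6, 0.5, -0.3]
width: 0.642
t: 30.3
eef_pos: [0.5075, -0.1059, 0.3196]
tcp_rot: [-1.573, 0.001, 0.815]
force: [1.2, 0.2, -0.0]
width: 0.639
30.3 [ 0.5075 -0.1059  0.3196] [ 1.1821  0.2193 -0.0434] [ 0.0736 -0.01    0.019   0.0426  0.0124  0.0863]
```

View pics/s17c.png

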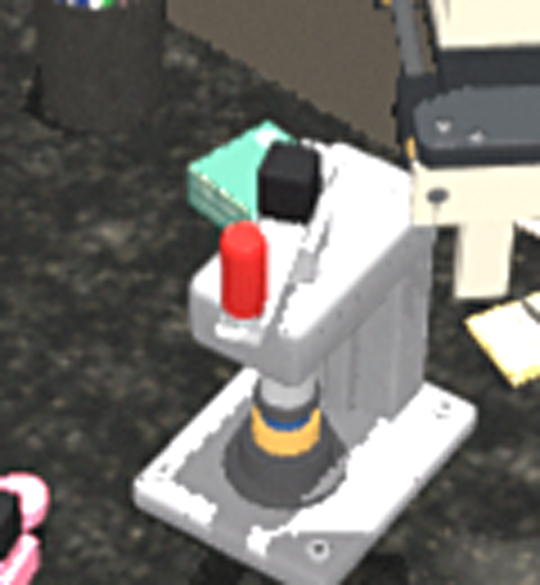

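View pics/s17.png

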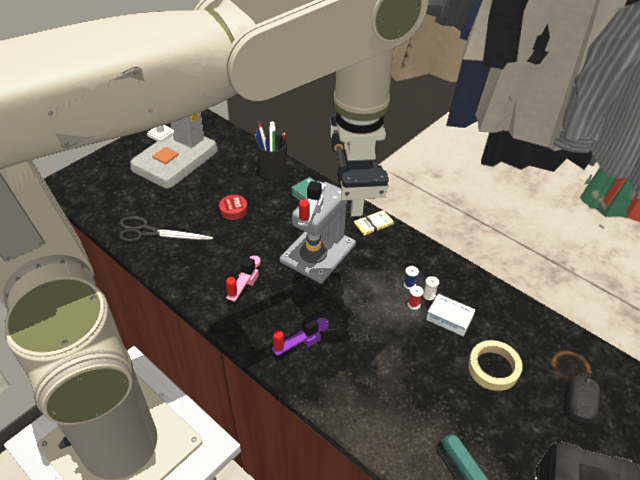

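```bash
python3 -m handwheel '{"fingers":[0.06,0.06,0.06,0.06],"xyz":[[0,0,0],[0,0,0],[0,0,0],[0,0,0]],"twist":[0,0,0,0]}' >/dev/null; python3 - <<'E'
from h import *
c=np.array([.5722,.0404])
for yaw in(-150,-157):
  for z in(.169,.177):
    a=np.radians(yaw);k=c+.075*np.array([np.cos(a),np.sin(a)])
    print(yaw,z,"knob top",proj("scene",[*k,z+.076]),"block top",proj("scene",[*c,z+.058]))
print("obs knob (304,201) block top", 250+292/4.5,150+158/4.5)
s=read_state();print(s["t"],s["force"],abs(s["qd"]).max())
im=read_camera("scene")[:,:,::-1];o=cv2.imread("pics/s17.png");print("change since",np.abs(im[180:260,280:340].astype(int)-o[180:260,280:340]).mean())
E
```

```text
-150 0.169 knob top [306.6132 203.417 ] block top [314.3958 185.7425]
-150 0.177 knob top [306.6333 200.3652] block top [314.451  182.7715]
-157 0.169 knob top [302.0847 202.5277] block top [314.3958 185.7425]
-157 0.177 knob top [302.0826 199.4758] block top [314.451  182.7715]
obs knob (304,201) block top 314.8888888888889 185.11111111111111
30.75 [-0.2658 -0.302   0.3669] 0.005141937828703668
change since 1.3605555555555555
```

```bash
python3 -c "
from plant import finish_job
print(finish_job())"
```

```text
the job is handed in; nothing more can be done
None
```

The crank is on the shaft, the ram is wound down firm on the blank, and the job is handed in at about t = 31 s. No verdict is reported, so the result below rests on my own checks.

- **Fitting:** I gripped the silver crank by its block. It went on without contact force until a touch of about 8 N at TCP z ≈ 0.201 m. After I let go, it sat level.
- **Winding:** I wound it clockwise by the knob, about 2.8 turns in all. The tangential force stayed around 7–8.5 N until about 2.65 turns, then climbed to 10.9 N. I stopped about 60° past my estimate of first contact, which I put at 150 N on the ram.
- **After release:** The crank stands on the shaft, nothing is moving, the gripper is clear and reads no force. The scene picture puts the crank's height at about 0–4 mm above home. The spools, box and tin look unmoved.

**Uncertainties:**
- **Ram force:** This is inferred from noisy knob force, about ±0.5 N. The measured slope, about 0.034 N per degree, was shallower than the 0.05 stated, so contact could be 15–20° off. That still leaves the ram within 30–300 N.
- **Camera offsets:** The wrist camera showed a sideways offset of about 2.4 mm, which I corrected for. The scene camera disagreed with the wrist and top cameras by about 5–8 mm on the press position.

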